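# Put the meat-grinder plates away in their keeper

## Robot

A 6-joint arm with a two-finger parallel gripper is mounted at the origin on the work surface. World frame = base frame: x ahead of the robot, y to its left, z up, the work surface at z = 0. Lengths are in m, angles in rad, forces in N, time in s.
With the tool pointing down it reaches from about 0.35 to 0.775 m from the base axis. Payload 7.3 kg.
Tool frame: the origin (TCP) lies between the finger pads; the fingertips stand 25 mm ahead of it and the grasp point (between the pads) lies 6 mm ahead of it; y points along the fingers, z is the direction in which the jaws open and shut, and the axes are right-handed (so a half turn about y gives the same grasp; the last joint's range is limited). The gripper opens to 92 mm and grips with 3 to 60 N. Pads are 19 mm wide; open, the fingers measure 130 mm over their backs; the gripper's body (75 mm by 190 mm) begins 47 mm behind the grasp point.
Start: joints at [1.046, 0.342, 1.524, -0, 1.275, -0.146], TCP at [0.194, 0.488, 0.218] pointing down, gripper open.
Joint ranges: [-2.53, 2.53], [-0.77, 2.02], [0.04, 2.7], [-1, 4.14], [0.28, 2.66], [-3.11, 3.11]. Speed limits (rad/s): [2.57, 2.57, 3.14, 3.14, 3.14, 3.14].

## Interface

Orientations are given as [roll, pitch, yaw] about the fixed x, y, z axes, in that order (R = Rz(yaw) Ry(pitch) Rx(roll)).
In Python, from cell import sensors, read_camera, hand_in gives the robot as it stands. The module is installed in compiled form; this text tells all that it offers.
- The arm moves only by the tool send_rows, never from a script. Its argument "motion" is a list that holds one entry, the list of rows, each a list of 4 numbers: the shift along the tool's x, y, z in m, then the turn about the tool's y in degrees. In form: [[[tx, ty, tz, twist], ...]]. A call has 1 to 8 rows; each row is the pose to reach, as a shift and turn from the pose measured when the call began, along the tool's axes at that moment; what a row does not reach only later rows make up. A row lasts 1/10 s, in which the tool goes at most 50 mm and 8.59 degrees, less where a joint would pass 70% of its speed; a pose out of reach is approached as far as the arm can. A call with a gripper value outside its range is refused whole. "gripper" is the opening, from 0 (shut) to 1 (fully open), set as the call begins (left out, the last holds). The fingers move at their own pace and stop on an object; "grip_force" is the grip in N (left out, the last holds). Time passes only in rows, so rows that repeat a pose let the fingers close. It gives the time, the measured TCP pose, the force and the opening at its end, in the units of the state.
- sensors.observe(): the state, without advancing time (a new reading comes with each control period).
- read_camera(name): name is "side" or "top"; returns a dict with "frame" (400x640x3 uint8, red, green, blue), "fx", "fy", "cx", "cy" (pixels), "distortion" ([k1, k2, p1, p2, k3] as OpenCV has them; the pictures are not rectified), "extrinsics" (4x4, takes a point from world to camera coordinates). Camera axes: x right, y up, looking along -z (the intrinsics and any distortion apply to the point x, -y, -z); pixel columns grow to the right and rows downward; lengths in m; the calibration is good to about 2 mm. A picture is of the moment at which its call begins. There is no depth.
- hand_in(): hands the job in, once; it reports no verdict.
The state is a dict: "time": time; "qpos": joint angles; "qvel": joint speeds; "joint_efforts": joint torques, N m; "tool_pos": TCP position; "tool_rot": TCP orientation; "contact_force": force on the tool from outside, world axes, zero at the start; "torque": the same for the moment, N m; "opening": finger opening in m.
Only numpy, scipy, OpenCV 4.12 (cv2) and the standard library are available. Lean on these libraries where they do the work, as an engineer would, in place of code of your own. Each camera call takes 0.05 s, during which the arm holds its last target.

## Task

Put the washed grinder plates away: one at a time, stack all three flat in the keeper between its four posts, the coarsest at the bottom, then the medium one, the finest on top. Then draw the retaining pin from its stand and slide it down through the centre bores of all three plates into the hole in the keeper's base until its knob rests on the top plate, and let go. Leave the grinder knife and everything else where it is.

Things in the scene. Friction and masses are not known exactly. Their poses are not given: they have to be found in the camera images.
- coarse_plate: loose round stainless-steel grinder plate, 62 mm across, 12 mm thick, both faces alike, with a plain 14 mm centre bore right through; has six large round holes (14 mm) round the bore: the coarsest. Origin: centre of its underside, z up
- medium_plate: loose round stainless-steel grinder plate, 62 mm across, 12 mm thick, both faces alike, with a plain 14 mm centre bore right through; has 22 holes of 8 mm in two rings: the medium one. Origin: centre of its underside, z up
- fine_plate: loose round stainless-steel grinder plate, 62 mm across, 12 mm thick, both faces alike, with a plain 14 mm centre bore right through; has many small holes (3.4 mm): the finest. Origin: centre of its underside, z up
- board: fixed white plastic cutting board, 280 x 280 mm, 12 mm thick, on which the three plates and the knife lie about 130 mm apart in any order. Origin: centre of its underside, z up
- keeper: fixed white plastic base, 100 x 100 x 20 mm high, a 14 mm hole right down its middle, four steel posts (8 mm thick, tapered tops, to 56 mm above the table) at x, y = +-26.5 mm: a plate fits between them with 2 mm play all round; on each of the four sides a 45 mm gap between posts for a finger (along its x and y). Origin: centre of underside. Three stacked plates reach the post tops
- stand: fixed white plastic block, 50 x 50 x 54 mm high, with a 13 mm hole straight down through its middle, in which the pin is parked. Origin: centre of its underside, z up
- pin: loose retaining pin, upright in the stand at the start: steel rod 10 mm thick and 52 mm long with a tapered foot, under a black round knob 22 mm across and 36 mm high. Origin: the foot of the rod; z points up along the rod to the knob, whose underside is at z = 52 mm and top at 88 mm
- knife: loose four-armed steel grinder knife, 63 mm across, 12 mm high, lying on the white board; not part of the job. Origin: middle of its underside
- brush: loose white brush, 200 mm long, 42 mm wide, 20 mm high; bystander. Origin: middle of its underside
- spatula: loose spatula with black handle, 280 mm long, 65 mm wide, 20 mm high; bystander. Origin: middle of its underside
- cup: loose small steel cup, 52 mm across, 45 mm high; bystander. Origin: middle of its underside

How it is judged:
By the outcome, as a careful person would: the job done as asked, in the order asked, and still so for the second after the job is handed in, with the robot touching nothing.
It also fails if it takes over 72 s, if anything falls off the work surface, if the arm or the gripper's body presses on something with over 40 N, if the wrist force passes 120 N, or if a joint passes its speed limit or range.

## Working session

There is one attempt and no reset: what is moved stays moved. The work goes in short steps, Python scripts to look and compute and a tool call to move; the robot and the scene stay as the last step left them, time stands still between calls to the robot, and variables do not carry over. Pictures are saved under pics/ and viewed, and the job is handed in when it is done.

Besides the shell and the picture viewer there is one more tool, called after "Emit:" in YAML: its name, and indented under it one key for each argument. send_rows: Moves the arm, as the interface text tells. Its arguments: {"type":"object","properties":{"motion":{"type":"array"},"gripper":{"type":"number"},"grip_force":{"type":"number"}},"required":["motion"]}

```bash
mkdir -p pics; ls; cat > h.py <<'E'
import numpy as np, cv2
from cell import sensors, read_camera, hand_in
from scipy.spatial.transform import Rotation as R
def cam(n,save=None):
    c=read_camera(n)
    if save: cv2.imwrite('pics/'+save,c['frame'][:,:,::-1])
    return c
def K(c): return np.array([[c['fx'],0,c['cx']],[0,c['fy'],c['cy']],[0,0,1.]])
def ray(c,uv):
    uv=np.array(uv,float).reshape(-1,1,2)
    n=cv2.undistortPoints(uv,K(c),np.array(c['distortion'],float)).reshape(-1,2)
    d=np.c_[n[:,0],-n[:,1],-np.ones(len(n))]
    E=np.array(c['extrinsics']);Rm=E[:3,:3];t=E[:3,3]
    return -Rm.T@t, d@Rm
def onz(c,uv,z):
    o,d=ray(c,uv); s=(z-o[2])/d[:,2]; return o+d*s[:,None]
def proj(c,P):
    P=np.array(P,float).reshape(-1,3);E=np.array(c['extrinsics'])
    q=P@E[:3,:3].T+E[:3,3]; q=np.c_[q[:,0],-q[:,1],-q[:,2]]
    return cv2.projectPoints(q,np.zeros(3),np.zeros(3),K(c),np.array(c['distortion'],float))[0].reshape(-1,2)
def tri(c1,u1,c2,u2):
    o1,d1=ray(c1,u1);o2,d2=ray(c2,u2);d1=d1[0];d2=d2[0]
    A=np.c_[d1,-d2];s=np.linalg.lstsq(A,o2-o1,rcond=None)[0]
    p=o1+d1*s[0];q=o2+d2*s[1];return (p+q)/2,np.linalg.norm(p-q)
E
python3 - <<'E'
from h import *
s=sensors.observe();print(s)
for n in('top','side'):
    c=cam(n,n+'0.png');print(n,c['fx'],c['distortion'],ray(c,[[320,200]]))
E
```

```text
pics
{'time': 0.0, 'qpos': array([ 1.04596599e+00,  3.42714767e-01,  1.52503560e+00, -3.11284482e-05,
        1.27538788e+00, -1.46011250e-01]), 'qvel': array([-0.00070134, -0.00073659,  0.00098679,  0.0007387 ,  0.00168402,
        0.00152031]), 'joint_efforts': array([ 4.57849237e-04, -4.31253970e+01, -2.44219798e+01,  7.17438734e-02,
        5.61410410e-02, -1.37557727e-04]), 'tool_pos': array([0.19393503, 0.48740746, 0.21774262]), 'tool_rot': array([-1.57232980e+00,  1.95422979e-04, -3.78810149e-01]), 'contact_force': array([-0.0864185 , -0.13149844,  0.05801891]), 'torque': array([-0.00813411,  0.01678233, -0.01110501]), 'opening': 0.09150550273498456}
top 449.11323504447813 [-0.05913927  0.          0.          0.          0.        ] (array([ 0.37139012, -0.04411422,  1.12915818]), array([[ 0.19528917,  0.01353962, -0.98065549]]))
side 448.04973099722935 [-0.03557466  0.          0.          0.          0.        ] (array([ 0.4484932 , -1.17339427,  0.69411427]), array([[ 0.09671684,  0.86065889, -0.50000583]]))
```

View pics/top0.png

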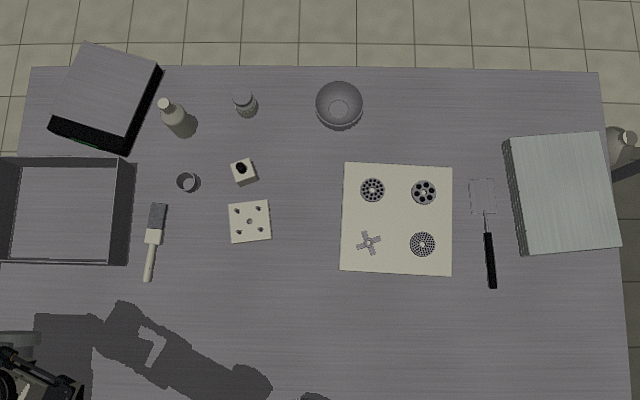

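View pics/side0.png

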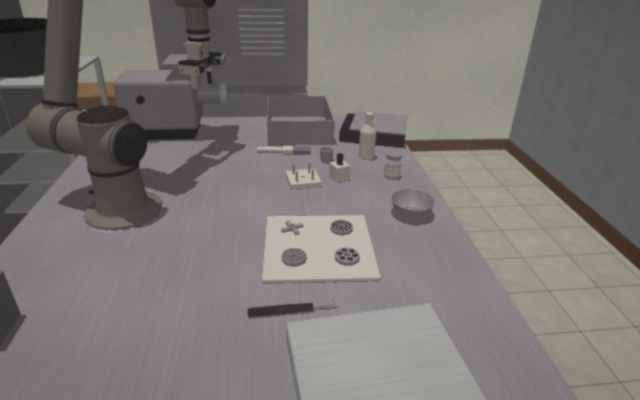

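```bash
python3 - <<'E'
from h import *
for n,(x0,x1,y0,y1),k in(('top',(220,460,150,280),3),('side',(250,390,140,290),4)):
    f=cv2.imread(f'pics/{n}0.png')[y0:y1,x0:x1]
    cv2.imwrite(f'pics/{n}0z.png',cv2.resize(f,None,fx=k,fy=k,interpolation=cv2.INTER_CUBIC))
E
```

```text
(no output)
```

View pics/top0z.png

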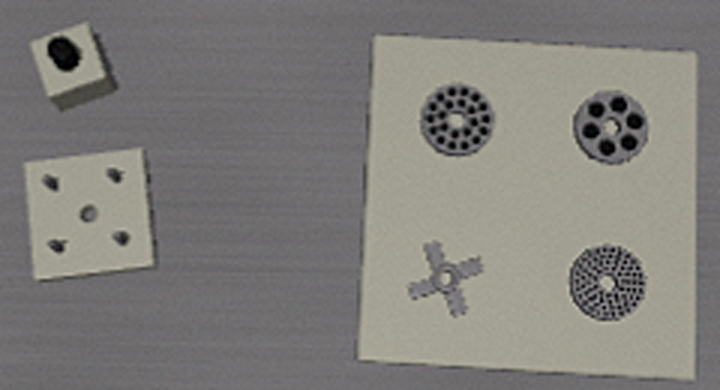

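View pics/side0z.png

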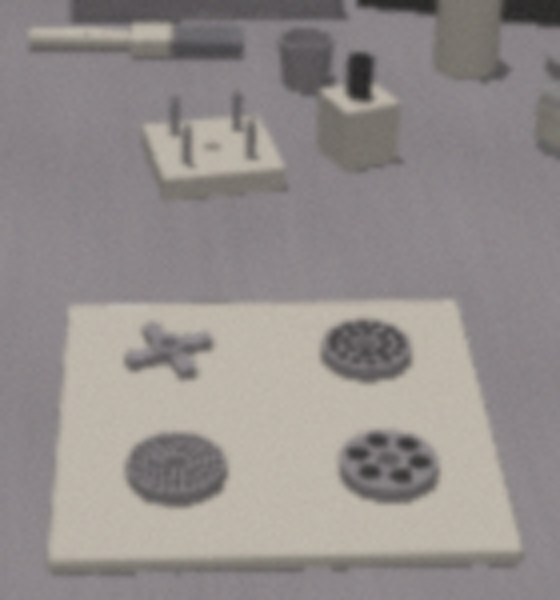

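```bash
cat > m.py <<'E'
from h import *
def white(c):
    f=cv2.cvtColor(c['frame'],cv2.COLOR_RGB2HSV); return f
def blobs(mask,amin=30):
    cs,_=cv2.findContours(mask.astype(np.uint8),cv2.RETR_EXTERNAL,cv2.CHAIN_APPROX_NONE)
    return [c for c in cs if cv2.contourArea(c)>amin]
def silh(c,box,k=6):
    # hull of non-white in box, upsampled, per connected comps
    x0,x1,y0,y1=box
    g=c['frame'][y0:y1,x0:x1].astype(float)
    g=(g[:,:,0]*1.0+g[:,:,1])/2 - 0*g[:,:,2]
    g=cv2.resize(g,None,fx=k,fy=k,interpolation=cv2.INTER_CUBIC)
    t=(np.percentile(g,97)*0.86)
    m=(g<t).astype(np.uint8)
    cs=blobs(m,200)
    cc=max(cs,key=cv2.contourArea)
    h=cv2.convexHull(cc)
    M=cv2.moments(h); 
    u=np.array([M['m10'],M['m01']])/M['m00']
    return (u+.5)/k-.5+[x0,y0], (h.reshape(-1,2)+.5)/k-.5+[x0,y0]
E
python3 - <<'E'
from m import *
t=cam('top');s=cam('side')
B={'medium':((355,388,173,208),(328,357,217,240)),'coarse':((407,441,175,209),(332,362,244,268)),'fine':((406,440,227,261),(278,310,245,269)),'knife':((352,385,226,260),(278,306,218,237))}
for n,(bt,bs) in B.items():
    a,ha=silh(t,bt);b,hb=silh(s,bs)
    p,e=tri(t,a,s,b)
    print(n,a.round(2),b.round(2),'tri',p.round(4),'err',round(e,4),'top@18mm',onz(t,a,.018)[0].round(4),'side@18',onz(s,b,.018)[0].round(4), np.ptp(ha,0).round(1),np.ptp(hb,0).round(1))
for p in ((88/3+220,213/3+150),(64/3+220,53/3+150)):
    print(onz(t,[p],.02)[0].round(4),onz(t,[p],.072)[0].round(4))
print('side hole',onz(s,[(212/4+250,146/4+140)],.02)[0].round(4),'knob',onz(s,[(360/4+250,77/4+140)],.072)[0].round(4))
q=np.array([[24,162],[142,149],[156,266],[35,281]])/3+[220,150]
print(onz(t,q,.02).round(4)); print(tri(t,(88/3+220,213/3+150),s,(212/4+250,146/4+140)),tri(t,(64/3+220,53/3+150),s,(360/4+250,77/4+140)))
E
```

```text
medium [371.89 189.7 ] [341.16 227.32] tri [ 0.6221 -0.16    0.0166] err 0.001 top@18mm [ 0.6212 -0.1598  0.018 ] side@18 [ 0.6222 -0.1619  0.018 ] [25.7 25.2] [23.3 16.7]
coarse [423.14 192.19] [346.76 256.4 ] tri [ 0.6177 -0.2903  0.0162] err 0.0011 top@18mm [ 0.6167 -0.2898  0.018 ] side@18 [ 0.6178 -0.2925  0.018 ] [25.5 25.2] [25.7 18.8]
fine [422.05 243.78] [293.67 257.07] tri [ 0.4862 -0.2839  0.0167] err 0.0005 top@18mm [ 0.4858 -0.2836  0.018 ] side@18 [ 0.4864 -0.2856  0.018 ] [26.7 26.2] [26.2 19.3]
knife [368.   242.36] [291.79 227.64] tri [ 0.4878 -0.1498  0.015 ] err 0.0001 top@18mm [ 0.4874 -0.1495  0.018 ] side@18 [ 0.4877 -0.1543  0.018 ] [25.8 26. ] [22.7 14.8]
[0.5361 0.1471 0.02  ] [0.5283 0.1382 0.072 ]
[0.6738 0.1744 0.02  ] [0.6596 0.1641 0.072 ]
side hole [0.5382 0.145  0.02  ] knob [0.6617 0.1615 0.072 ]
[[0.5785 0.2033 0.02  ]
 [0.5912 0.1041 0.02  ]
 [0.4927 0.0886 0.02  ]
 [0.4785 0.1886 0.02  ]]
(array([0.53733822, 0.14741828, 0.01861954]), np.float64(0.002116590792700086)) (array([0.66118516, 0.16445197, 0.07036513]), np.float64(0.0021345227600075792))
```

```bash
python3 - <<'E'
from m import *
t=cam('top');s=cam('side')
for c,box,n,zs in((t,(222,280,194,250),'top',.02),(s,(280,326,165,192),'side',.02),(t,(225,264,152,190),'top',.054)):
    x0,x1,y0,y1=box;k=6
    g=cv2.resize(c['frame'][y0:y1,x0:x1].astype(np.float32),None,fx=k,fy=k,interpolation=cv2.INTER_CUBIC)
    m=(g[:,:,0]-g[:,:,2]>6)  # warm white
    gr=g.mean(2)
    print(n,np.percentile(gr,[5,50,95]).round(), g[len(g)//2,:,:][::24].round().astype(int).tolist()[:8])
    for th in (150,160,170):
        cs=blobs(gr>th,500)
        if not cs: continue
        cc=max(cs,key=cv2.contourArea).reshape(-1,2)
        P=onz(c,(cc+.5)/k-.5+[x0,y0],zs)[:,:2].astype(np.float32)
        r=cv2.minAreaRect(P*1000)
        print(th,np.round(r[0],1),np.round(r[1],1),round(r[2],1))
# knob
for c,box in((t,(230,256,155,180)),(s,(332,348,150,168))):
    x0,x1,y0,y1=box;k=6
    g=cv2.resize(c['frame'][y0:y1,x0:x1].astype(np.float32).mean(2),None,fx=k,fy=k,interpolation=cv2.INTER_CUBIC)
    cc=max(blobs(g<75,100),key=cv2.contourArea);M=cv2.moments(cc);u=(np.array([M['m10'],M['m01']])/M['m00']+.5)/k-.5+[x0,y0]
    q=(cc.reshape(-1,2)+.5)/k-.5+[x0,y0]
    print('knob',u.round(2),np.ptp(q,0).round(1),q.min(0),q.max(0),onz(c,u,.072).round(4))
    if c is t:a=u
    else: print(tri(t,a,s,u))
E
```

```text
top [ 93. 113. 160.] [[117, 114, 116], [112, 108, 110], [153, 151, 140], [164, 162, 148], [159, 156, 144], [161, 159, 143], [152, 151, 137], [116, 114, 119]]
150 [536.8 148.1] [98.9 98. ] 8.1
160 [494.4 140.6] [25.9 98.5] 17.7
side [115. 135. 179.] [[135, 129, 134], [137, 133, 136], [138, 132, 125], [188, 182, 171], [124, 119, 117], [190, 183, 171], [182, 174, 165], [186, 180, 168]]
150 [538.1 149.5] [102.2 104.1] 8.1
160 [537.9 149. ] [99.4 99. ] 7.8
170 [537.8 148.2] [96.2 93. ] 7.4
top [ 26. 109. 158.] [[106, 104, 106], [107, 103, 106], [158, 155, 142], [169, 166, 154], [5, 5, 8], [-23, -23, -20], [161, 159, 145], [159, 157, 143]]
150 [660.4 165.8] [48.6 48.4] 21.2
knob [240.85 167.46] [11.  11.3] [235.41666667 161.91666667] [246.41666667 173.25      ] [[0.6601 0.1653 0.072 ]]
knob [339.55 158.53] [ 5.7 11. ] [336.91666667 153.25      ] [342.58333333 164.25      ] [[0.661  0.1672 0.072 ]]
(array([0.66032302, 0.16516456, 0.07284376]), np.float64(0.000780644849131637))
```

```bash
cat > go.py <<'E'
import sys
from h import *
def go(x,y,z,yaw):
    s=sensors.observe();r=R.from_euler('xyz',s['tool_rot'])
    d=r.inv().apply(np.array([x,y,z])-s['tool_pos'])*1000
    yw=np.degrees(s['tool_rot'][2])
    print('t',round(s['time'],2),'at',s['tool_pos'].round(4),'rpy',np.degrees(s['tool_rot']).round(2),'open',round(s['opening'],4),'F',s['contact_force'].round(1))
    print('shift mm',d.round(1),'twist',round(-((yaw-yw+180)%360-180),1))
if __name__=='__main__': go(*map(float,sys.argv[1:]))
E
python3 go.py .6173 -.291 .1 8.1
```

```text
t 0.3 at [0.1941 0.4877 0.2182] rpy [-90.02   0.   -21.7 ] open 0.0918 F [ 0.4  0.3 -1.1]
shift mm [ 681.2  118.4 -566.9] twist -29.8
```

Emit:
send_rows:
  motion:
    - [[0.681,0.118,-0.567,-29.8],[0.681,0.118,-0.567,-29.8],[0.681,0.118,-0.567,-29.8],[0.681,0.118,-0.567,-29.8],[0.681,0.118,-0.567,-29.8],[0.681,0.118,-0.567,-29.8],[0.681,0.118,-0.567,-29.8],[0.681,0.118,-0.567,-29.8]]
  gripper: 1

```text
time: 1.1
tool_pos: [0.377, 0.1519, 0.1679]
tool_rot: [-1.571, -0.001, 0.141]
contact_force: [1.0, 0.3, 0.0]
opening: 0.092
```

```bash
python3 go.py .6173 -.291 .1 8.1
```

```text
t 1.1 at [0.377  0.1519 0.1679] rpy [-9.001e+01 -4.000e-02  8.110e+00] open 0.092 F [1.  0.3 0. ]
shift mm [ 175.5   68.1 -472.3] twist 0.0
```

Emit:
send_rows:
  motion:
    - [[0.1755,0.068,-0.472,0],[0.1755,0.068,-0.472,0],[0.1755,0.068,-0.472,0],[0.1755,0.068,-0.472,0],[0.1755,0.068,-0.472,0],[0.1755,0.068,-0.472,0],[0.1755,0.068,-0.472,0],[0.1755,0.068,-0.472,0]]

```text
time: 1.9
tool_pos: [0.566, -0.1969, 0.1143]
tool_rot: [-1.571, -0.001, 0.141]
contact_force: [0.9, 0.4, -0.2]
opening: 0.092
```

```bash
python3 go.py .6173 -.291 .1 8.1
```

```text
t 1.9 at [ 0.566  -0.1969  0.1143] rpy [-9.00e+01 -4.00e-02  8.08e+00] open 0.092 F [ 0.9  0.4 -0.2]
shift mm [  37.6   14.3 -100.4] twist -0.0
```

Emit:
send_rows:
  motion:
    - [[0.0376,0.02,-0.1004,0],[0.0376,0.04,-0.1004,0],[0.0376,0.04,-0.1004,0],[0.0376,0.04,-0.1004,0],[0.0376,0.04,-0.1004,0]]

```text
time: 2.4
tool_pos: [0.6169, -0.2905, 0.0739]
tool_rot: [-1.57, 0.0, 0.141]
contact_force: [0.9, 0.3, -0.7]
opening: 0.0918
```

```bash
cat > look.py <<'E'
import sys
from h import *
n=sys.argv[1];tag=sys.argv[2];x0,x1,y0,y1=map(int,sys.argv[3:7]);k=int(sys.argv[7])
c=cam(n,f'{tag}.png')
f=c['frame'][y0:y1,x0:x1,::-1]
cv2.imwrite(f'pics/{tag}z.png',cv2.resize(f,None,fx=k,fy=k,interpolation=cv2.INTER_CUBIC))
E
python3 look.py side s1 300 400 200 290 6;python3 look.py top t1 370 480 140 240 6;python3 go.py .6173 -.291 .039 8.1
```

```text
t 2.5 at [ 0.6174 -0.2898  0.0753] rpy [-9.001e+01 -7.000e-02  8.140e+00] open 0.0917 F [-0.1  1.3  0.3]
shift mm [-0.3 36.3 -1.1] twist 0.0
```

View pics/s1z.png

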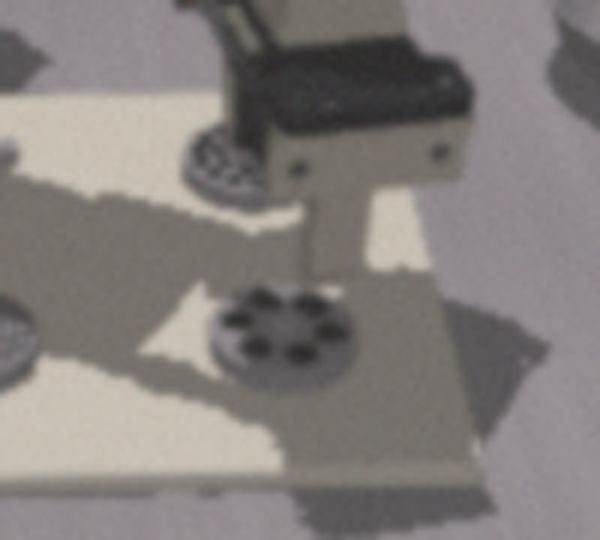

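View pics/t1z.png

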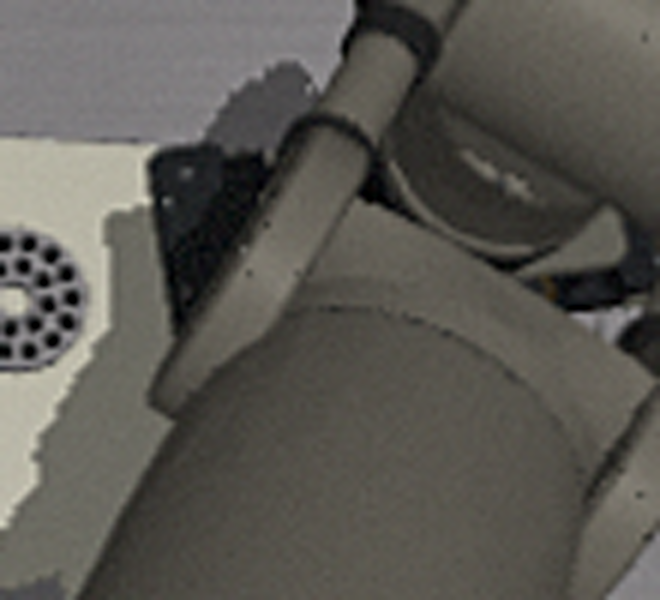

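```bash
python3 - <<'E'
from h import *
c=cam('side');s=sensors.observe();r=R.from_euler('xyz',s['tool_rot'])
for zz in(-.065,-.046,.046,.065):
  for xx in(-.0095,.0095):
    for yy in (.025,0.01):
      p=proj(c,s['tool_pos']+r.apply([xx,yy,zz]))[0];print(zz,xx,yy,((p-[300,200])*6).round(0))
E
```

```text
-0.065 -0.0095 0.025 [308. 370.]
-0.065 -0.0095 0.01 [310. 339.]
-0.065 0.0095 0.025 [355. 363.]
-0.065 0.0095 0.01 [357. 332.]
-0.046 -0.0095 0.025 [294. 341.]
-0.046 -0.0095 0.01 [296. 310.]
-0.046 0.0095 0.025 [340. 334.]
-0.046 0.0095 0.01 [342. 304.]
0.046 -0.0095 0.025 [230. 211.]
0.046 -0.0095 0.01 [231. 181.]
0.046 0.0095 0.025 [273. 205.]
0.046 0.0095 0.01 [275. 176.]
0.065 -0.0095 0.025 [218. 186.]
0.065 -0.0095 0.01 [219. 157.]
0.065 0.0095 0.025 [260. 181.]
0.065 0.0095 0.01 [262. 152.]
```

```bash
python3 - <<'E'
from h import *
c=cam('side');s=sensors.observe();r=R.from_euler('xyz',s['tool_rot'])
f=cv2.resize(c['frame'][150:280,280:420,::-1],None,fx=5,fy=5,interpolation=cv2.INTER_CUBIC)
cv2.imwrite('pics/s1b.png',f)
def P(v):
    return ((proj(c,s['tool_pos']+r.apply(v))[0]-[280,150])*5).round(0)
for zz in(-.095,.095,-.0375,.0375):
  for xx in(-.0375,.0375,.095,-.095): print(zz,xx,P([xx,-.041,zz]))
print(P([0,-.041,0]),P([0,.025,0]))
E
```

```text
-0.095 -0.0375 [325. 488.]
-0.095 0.0375 [486. 466.]
-0.095 0.095 [607. 450.]
-0.095 -0.095 [197. 505.]
0.095 -0.0375 [217. 271.]
0.095 0.0375 [359. 256.]
0.095 0.095 [464. 244.]
0.095 -0.095 [106. 283.]
-0.0375 -0.0375 [289. 415.]
-0.0375 0.0375 [444. 396.]
-0.0375 0.095 [559. 381.]
-0.0375 -0.095 [166. 430.]
0.0375 -0.0375 [247. 330.]
0.0375 0.0375 [393. 313.]
0.0375 0.095 [503. 300.]
0.0375 -0.095 [131. 343.]
[343. 362.] [336. 475.]
```

View pics/s1b.png

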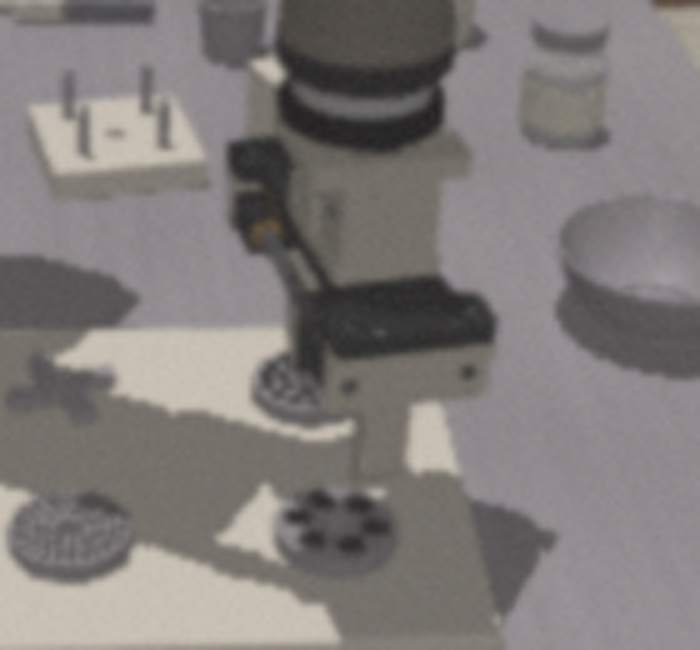

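```bash
python3 - <<'E'
from h import *
c=cam('side')
r=R.from_euler('xyz',[-1.5723,0,-.3788]);p0=np.array([.194,.488,.218])
f=cv2.imread('pics/side0.png');x0,y0,k=150,10,6
f=cv2.resize(f[y0:y0+100,x0:x0+120],None,fx=k,fy=k,interpolation=cv2.INTER_CUBIC)
def P(v,off=0): return ((proj(c,p0+r.apply(v)+[0,0,off])[0]-[x0,y0])*k)
for off,col in((0,(0,0,255)),(.048,(0,255,0))):
  for zz in(-.065,-.046,.046,.065):
    a=P([0,.025,zz],off);b=P([0,-.041,zz],off)
    cv2.line(f,tuple(map(int,a)),tuple(map(int,b)),col,1)
  pts=np.array([P([x,-.041,z],off) for x,z in((-.0375,-.095),(.0375,-.095),(.0375,.095),(-.0375,.095))],int)
  cv2.polylines(f,[pts],True,col)
cv2.imwrite('pics/s0g.png',f)
f=cv2.imread('pics/t1.png');t=cam('top')
s=sensors.observe();r=R.from_euler('xyz',s['tool_rot']);p0=s['tool_pos'];x0,y0,k=350,100,4
f=cv2.resize(f[y0:y0+140,x0:x0+180],None,fx=k,fy=k,interpolation=cv2.INTER_CUBIC)
for off,col in((0,(0,0,255)),(.048,(0,255,0))):
  pts=np.array([(proj(t,p0+r.apply([x,-.041,z])+[0,0,off])[0]-[x0,y0])*k for x,z in((-.0375,-.095),(.0375,-.095),(.0375,.095),(-.0375,.095))],int)
  cv2.polylines(f,[pts],True,col)
cv2.imwrite('pics/t1g.png',f)
E
```

```text
(no output)
```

View pics/s0g.png

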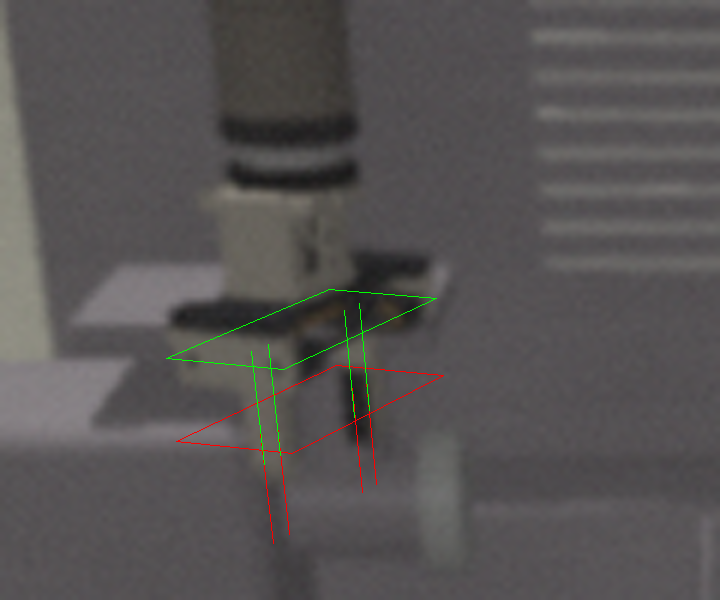

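View pics/t1g.png

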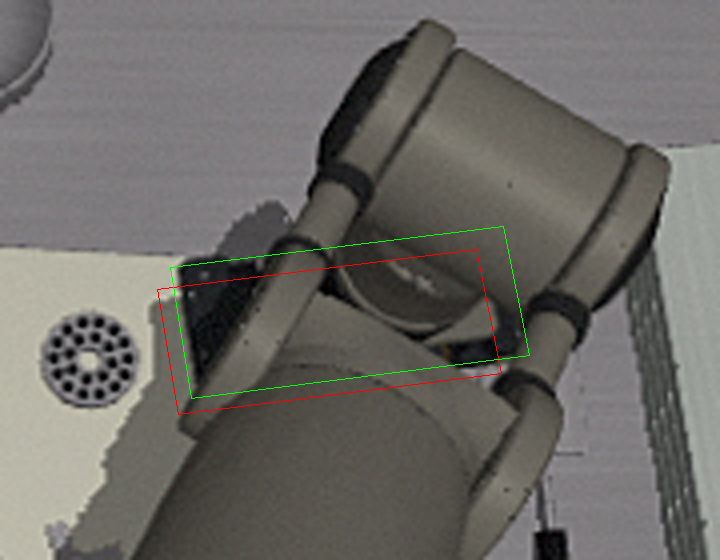

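Emit:
send_rows:
  motion:
    - [[-0.0003,0.018,-0.0011,0],[-0.0003,0.035,-0.0011,0],[-0.0003,0.035,-0.0011,0]]

```text
time: 3.0
tool_pos: [0.6161, -0.29, 0.0385]
tool_rot: [-1.569, 0.002, 0.143]
contact_force: [0.3, 0.6, 0.1]
opening: 0.0919
```

```bash
python3 look.py side s2 300 400 190 280 7;python3 go.py .6173 -.291 .039 8.1
```

```text
t 3.05 at [ 0.6169 -0.2906  0.0399] rpy [-89.97  -0.     8.18] open 0.092 F [-0.1 -0.4  0.4]
shift mm [ 0.3  0.9 -0.5] twist 0.1
```

View pics/s2z.png

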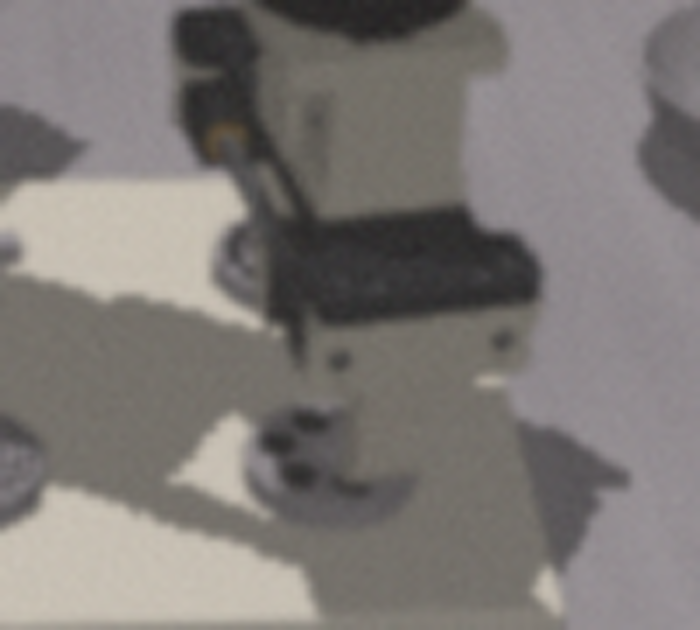

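```bash
python3 - <<'E'
from h import *
c=cam('side');s=sensors.observe();r=R.from_euler('xyz',s['tool_rot'])
for zz in(-.046,-.065):
  for yy in(.025,.005,-.005,-.015,-.025):
    print(zz,yy,((proj(c,s['tool_pos']+r.apply([0,yy,zz]))[0]-[300,190])*7).round())
E
```

```text
-0.046 0.025 [365. 547.]
-0.046 0.005 [368. 500.]
-0.046 -0.005 [370. 477.]
-0.046 -0.015 [371. 453.]
-0.046 -0.025 [373. 429.]
-0.065 0.025 [382. 581.]
-0.065 0.005 [385. 535.]
-0.065 -0.005 [387. 511.]
-0.065 -0.015 [389. 487.]
-0.065 -0.025 [390. 463.]
```

Emit:
send_rows:
  motion:
    - [[0,0,0,0],[0,0,0,0],[0,0,0,0],[0,0,0,0],[0,0,0,0],[0,0,0,0]]
  gripper: 0.55
  grip_force: 5

```text
time: 3.7
tool_pos: [0.6176, -0.2911, 0.041]
tool_rot: [-1.572, -0.002, 0.143]
contact_force: [-0.7, 0.8, -0.1]
opening: 0.0517
```

```bash
python3 look.py side s3 300 400 190 280 7;python3 go.py .6173 -.291 .039 8.1
```

```text
t 3.75 at [ 0.6176 -0.2911  0.0409] rpy [-90.05  -0.1    8.16] open 0.0514 F [ 0.8 -0.3 -0. ]
shift mm [-0.2  1.9  0.2] twist 0.1
```

View pics/s3z.png

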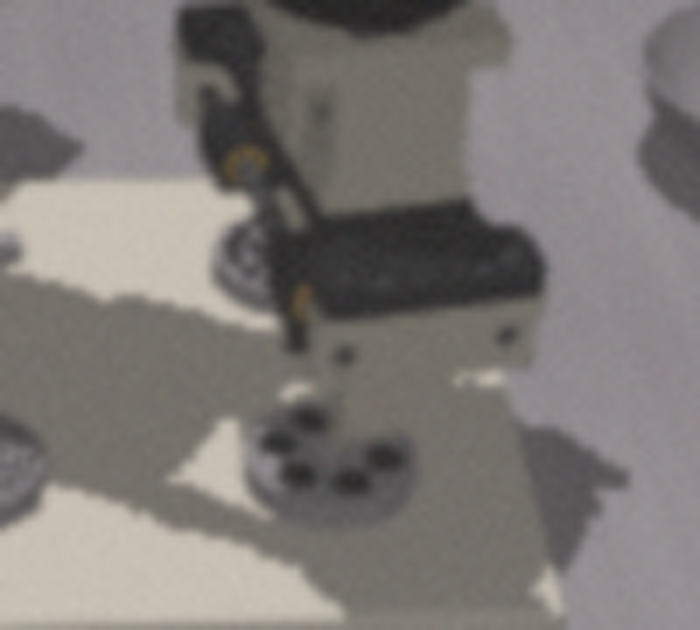

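```bash
python3 - <<'E'
from h import *
c=cam('side');s=sensors.observe();r=R.from_euler('xyz',s['tool_rot'])
f=c['frame'][190:280,300:400,::-1].astype(float)
f=np.clip((f-90)*2.2,0,255).astype(np.uint8)
f=cv2.resize(f,None,fx=7,fy=7,interpolation=cv2.INTER_CUBIC)
for zz,col in((-.026,(0,0,255)),(-.045,(0,255,0))):
  for yy in(.025,.005,-.015,-.025):
    p=((proj(c,s['tool_pos']+r.apply([0,yy,zz]))[0]-[300,190])*7).round();print(zz,yy,p);cv2.circle(f,tuple(map(int,p)),3,col,-1)
cv2.imwrite('pics/s3c.png',f)
E
```

```text
-0.026 0.025 [348. 511.]
-0.026 0.005 [351. 465.]
-0.026 -0.015 [354. 418.]
-0.026 -0.025 [355. 395.]
-0.045 0.025 [364. 545.]
-0.045 0.005 [367. 499.]
-0.045 -0.015 [370. 451.]
-0.045 -0.025 [372. 427.]
```

View pics/s3c.png

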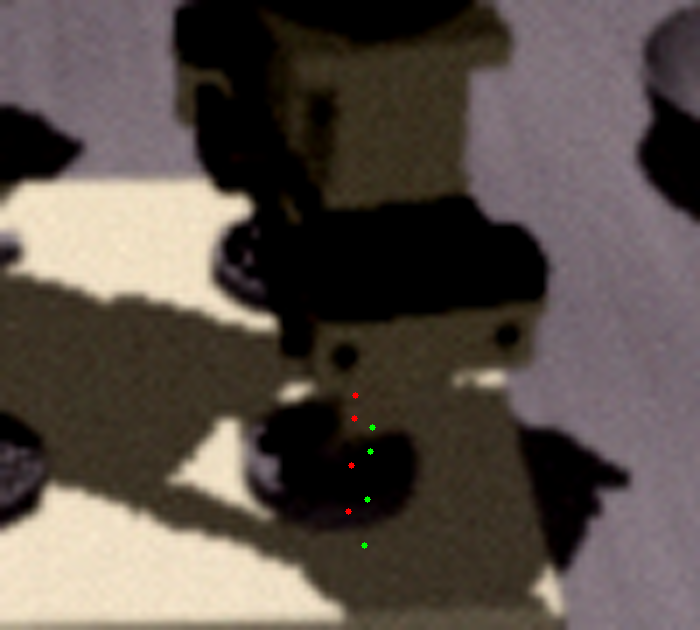

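Emit:
send_rows:
  motion:
    - [[0,0,0,0],[0,0,0,0],[0,0,0,0],[0,0,0,0],[0,0.008,0,0],[0,0.016,0,0],[0,0.022,0,0],[0,0.022,0,0]]
  gripper: 1

```text
time: 4.6
tool_pos: [0.6167, -0.2906, 0.0171]
tool_rot: [-1.57, 0.001, 0.143]
contact_force: [-0.3, 0.2, 0.3]
opening: 0.0917
```

```bash
python3 look.py side s4 300 400 190 280 7;python3 go.py .6173 -.291 .02 8.1
```

```text
t 4.65 at [ 0.6171 -0.2908  0.0179] rpy [-8.999e+01 -2.000e-02  8.160e+00] open 0.0915 F [ 0.8  0.3 -0.2]
shift mm [ 0.1 -2.1 -0.2] twist 0.1
```

View pics/s4z.png

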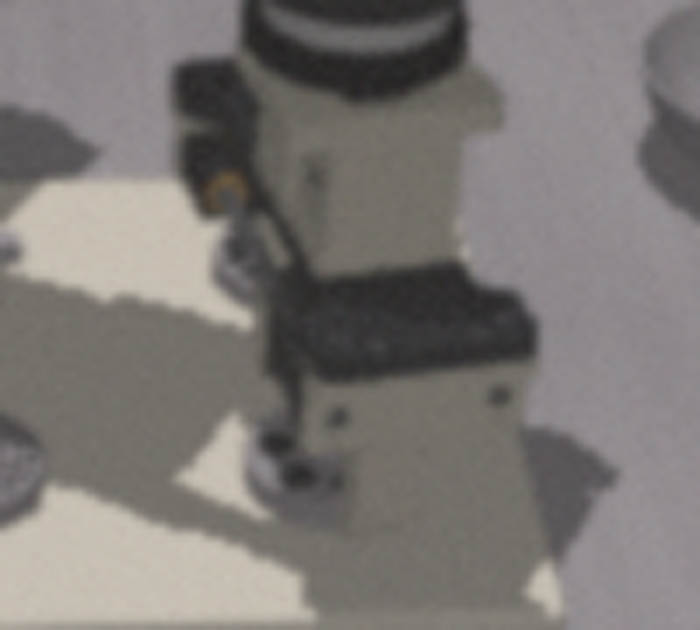

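Emit:
send_rows:
  motion:
    - [[0,0.008,0,0],[0,0.014,0,0],[0,0.019,0,0],[0,0.019,0,0],[0,0.019,0,0]]

```text
time: 5.15
tool_pos: [0.6173, -0.2908, 0.0038]
tool_rot: [-1.572, -0.001, 0.143]
contact_force: [-11.6, 6.4, 30.6]
opening: 0.0916
```

```bash
python3 look.py side s5 300 400 190 280 7;python3 go.py .6173 -.291 -.005 8.1
```

```text
t 5.2 at [ 0.6173 -0.2908  0.0038] rpy [-9.005e+01 -8.000e-02  8.170e+00] open 0.092 F [-10.9   4.7  29.8]
shift mm [ 0.   8.8 -0.2] twist 0.1
```

View pics/s5z.png

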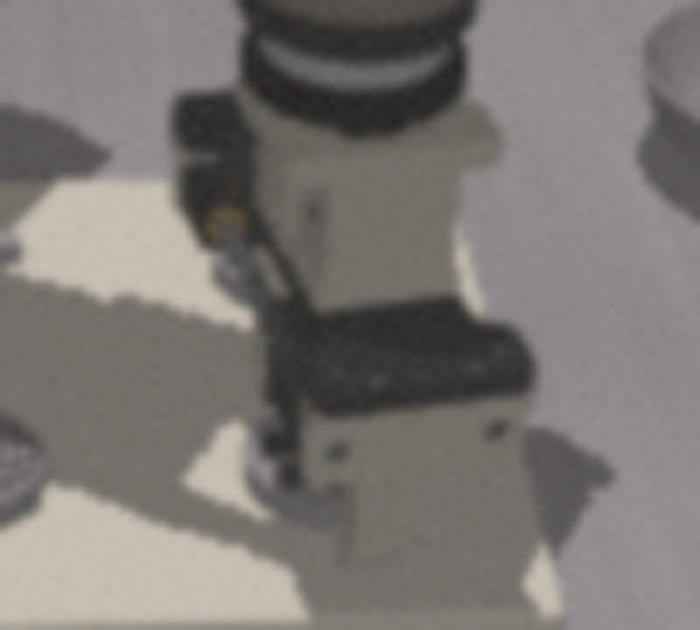

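Emit:
send_rows:
  motion:
    - [[0,-0.003,0,0],[0,-0.003,0,0],[0,-0.003,0,0]]

```text
time: 5.5
tool_pos: [0.6171, -0.2908, 0.0062]
tool_rot: [-1.571, -0.001, 0.143]
contact_force: [-0.1, 0.2, -0.4]
opening: 0.0917
```

```bash
python3 go.py .6173 -.291 .0065 8.1
```

```text
t 5.5 at [ 0.6171 -0.2908  0.0062] rpy [-9.003e+01 -6.000e-02  8.170e+00] open 0.0917 F [-0.1  0.2 -0.4]
shift mm [ 0.1 -0.3 -0.2] twist 0.1
```

Emit:
send_rows:
  motion:
    - [[0,0,0,0],[0,0,0,0],[0,0,0,0],[0,0,0,0],[0,0,0,0],[0,0,0,0]]
  gripper: 0.5
  grip_force: 30

```text
time: 6.1
tool_pos: [0.617, -0.2908, 0.006]
tool_rot: [-1.571, -0.001, 0.143]
contact_force: [0.5, -0.4, -1.8]
opening: 0.0607
```

```bash
python3 look.py side s6 300 400 190 280 7;python3 go.py .6173 -.291 .0065 8.1
```

```text
t 6.15 at [ 0.617  -0.2907  0.0059] rpy [-9.002e+01 -4.000e-02  8.170e+00] open 0.0607 F [ 0.6  0.4 -1.9]
shift mm [ 0.3 -0.6 -0.3] twist 0.1
```

View pics/s6z.png

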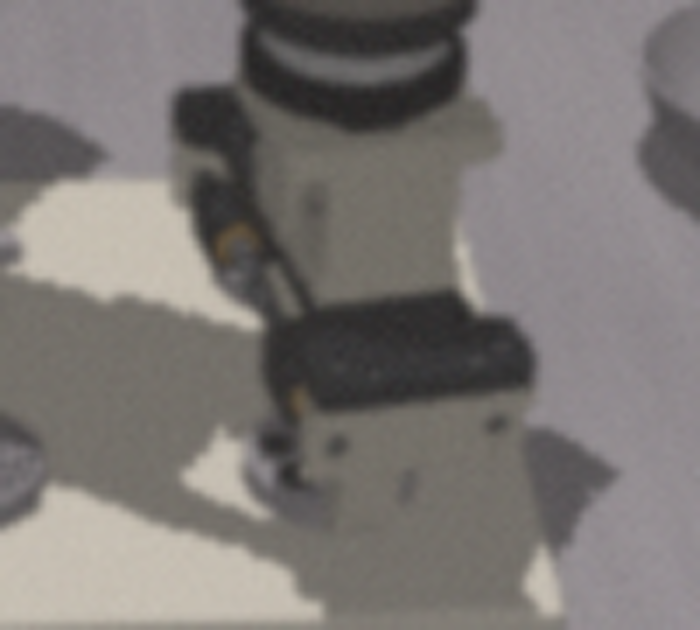

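Emit:
send_rows:
  motion:
    - [[0,-0.01,0,0],[0,-0.04,0,0],[0,-0.08,0,0],[0,-0.08,0,0],[0,-0.08,0,0]]

```text
time: 6.65
tool_pos: [0.6174, -0.2909, 0.0876]
tool_rot: [-1.573, -0.003, 0.143]
contact_force: [-0.9, 0.5, -2.6]
opening: 0.0606
```

```bash
python3 look.py side s7 300 400 170 260 7;python3 go.py .6173 -.291 .0065 8.1
```

```text
t 6.7 at [ 0.6165 -0.2904  0.0858] rpy [-8.999e+01 -1.000e-02  8.170e+00] open 0.0605 F [-0.2  0.7 -3. ]
shift mm [ 0.7 79.3 -0.7] twist 0.1
```

View pics/s7z.png

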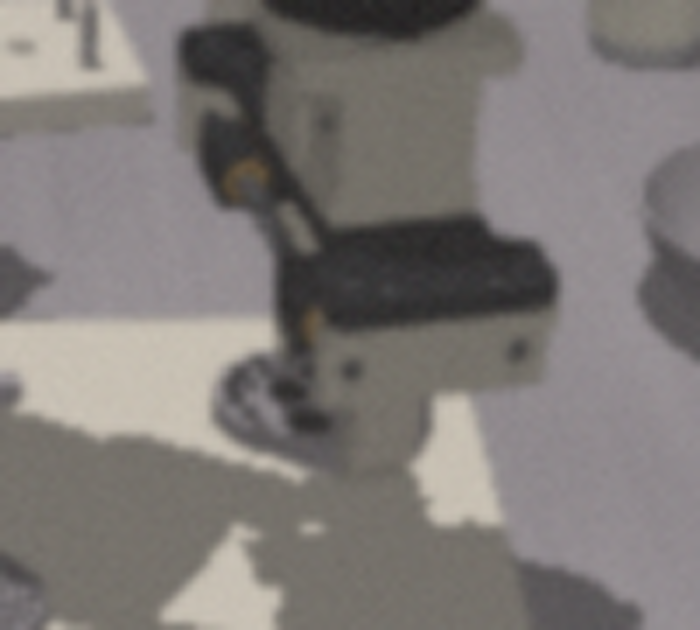

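```bash
python3 - <<'E'
from h import *
c=cam('side');s=sensors.observe();r=R.from_euler('xyz',s['tool_rot'])
f=c['frame'][170:260,300:400,::-1].astype(float)
f=np.clip((f-60)*1.8,0,255).astype(np.uint8)
f=cv2.resize(f,None,fx=7,fy=7,interpolation=cv2.INTER_CUBIC)
p0=s['tool_pos']; a=np.linspace(0,2*np.pi,60)
for yy,col in((-.018,(0,0,255)),(-.006,(0,255,0))):
  q=(proj(c,p0+r.apply(np.c_[.031*np.cos(a),0*a+yy,.031*np.sin(a)]))-[299.5,169.5])*7
  cv2.polylines(f,[q.astype(int)],True,col)
cv2.imwrite('pics/s7c.png',f)
E
```

View pics/s7c.png

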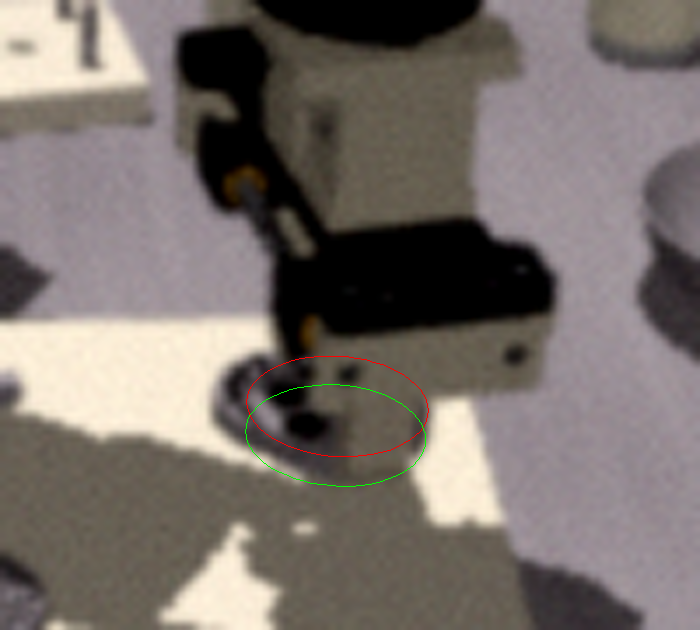

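```bash
python3 go.py .5368 .1475 .085 8.1
```

```text
t 6.75 at [ 0.6161 -0.2901  0.0848] rpy [-8.992e+01  6.000e-02  8.170e+00] open 0.0606 F [ 0.9 -1.  -2.8]
shift mm [-1.630e+01  4.000e-01  4.445e+02] twist 0.1
```

Emit:
send_rows:
  motion:
    - [[-0.0163,0,0.4445,0],[-0.0163,0,0.4445,0],[-0.0163,0,0.4445,0],[-0.0163,0,0.4445,0],[-0.0163,0,0.4445,0],[-0.0163,0,0.4445,0],[-0.0163,0,0.4445,0],[-0.0163,0,0.4445,0]]

```text
time: 7.55
tool_pos: [0.5432, 0.1046, 0.0841]
tool_rot: [-1.569, 0.004, 0.142]
contact_force: [1.3, 0.1, -2.4]
opening: 0.0606
```

```bash
python3 go.py .5368 .1475 .065 8.1
```

```text
t 7.55 at [0.5432 0.1046 0.0841] rpy [-89.91   0.23   8.16] open 0.0606 F [ 1.3  0.1 -2.4]
shift mm [-0.2 19.2 43.4] twist 0.1
```

Emit:
send_rows:
  motion:
    - [[-0.0002,0,0.0434,0],[-0.0002,0.01,0.0434,0],[-0.0002,0.019,0.0434,0],[-0.0002,0.019,0.0434,0],[-0.0002,0.019,0.0434,0]]

```text
time: 8.05
tool_pos: [0.5368, 0.1461, 0.0645]
tool_rot: [-1.569, 0.006, 0.14]
contact_force: [1.5, 0.5, -2.3]
opening: 0.0607
```

```bash
python3 look.py side s8 270 360 120 200 7;python3 look.py top t8 200 320 140 260 5;python3 go.py .5368 .1475 .065 8.1
```

```text
t 8.15 at [0.5373 0.1463 0.0653] rpy [-89.91   0.22   8.04] open 0.0606 F [ 0.1  0.1 -3.2]
shift mm [-0.3  0.3  1.3] twist -0.1
```

View pics/s8z.png

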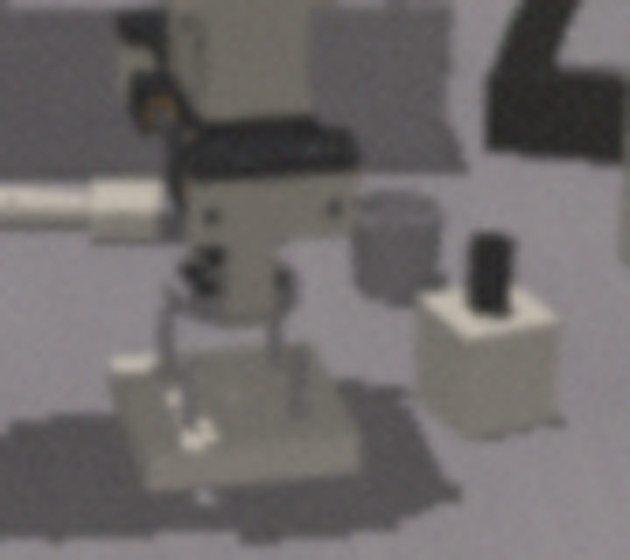

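View pics/t8z.png

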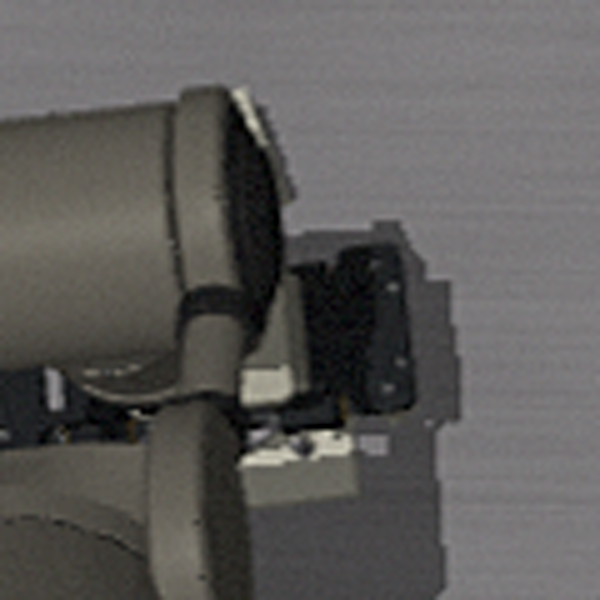

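```bash
cat > ov.py <<'E'
import sys
from h import *
# overlay on side: held plate at TCP (bottom=TCPz+dz) ; plate at the keeper target height
def run(tag,dz=.006,kc=(.5368,.1475),ky=8.1,z0=.02,box=(270,360,120,200),k=7):
    c=cam('side');s=sensors.observe();p=s['tool_pos']
    x0,x1,y0,y1=box
    f=c['frame'][y0:y1,x0:x1,::-1].astype(float);f=np.clip((f-40)*1.6,0,255).astype(np.uint8)
    f=cv2.resize(f,None,fx=k,fy=k,interpolation=cv2.INTER_CUBIC)
    a=np.linspace(0,2*np.pi,60);ci=np.c_[.031*np.cos(a),.031*np.sin(a),0*a]
    def pl(P,col,cl=True):
        q=(proj(c,P)-[x0-.5,y0-.5])*k; cv2.polylines(f,[q.astype(int)],cl,col)
    for h in(0,.012): pl(ci+[p[0],p[1],p[2]+dz+h],(0,0,255))
    rz=R.from_euler('z',ky,degrees=True)
    kc=np.array([*kc,0])
    pl(rz.apply([[-.05,-.05,.02],[.05,-.05,.02],[.05,.05,.02],[-.05,.05,.02]])+kc,(0,255,0))
    for x in(-.0265,.0265):
        for y in(-.0265,.0265): pl(rz.apply([[x,y,.02],[x,y,.056]])+kc,(0,255,255),False)
    cv2.imwrite(f'pics/{tag}.png',f)
if __name__=='__main__': run(sys.argv[1],*(float(v) for v in sys.argv[2:3]))
E
python3 ov.py s8o
```

```text
(no output)
```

View pics/s8o.png

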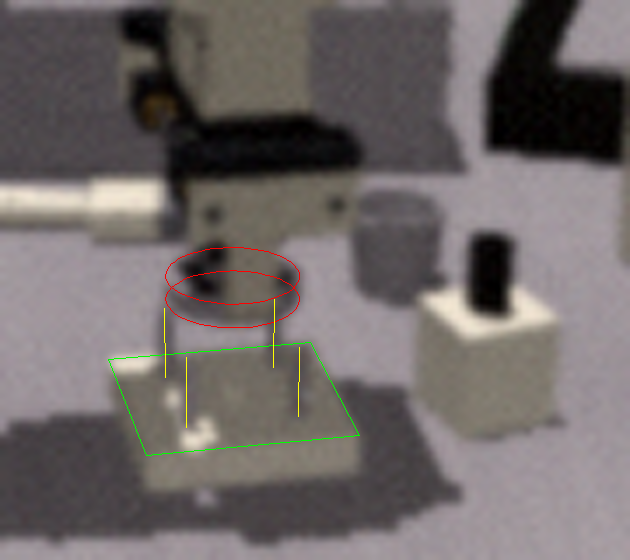

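Emit:
send_rows:
  motion:
    - [[-0.0003,0.003,0.0012,0],[-0.0003,0.01,0.0012,0],[-0.0003,0.018,0.0012,0],[-0.0003,0.026,0.0012,0],[-0.0003,0.034,0.0012,0],[-0.0003,0.034,0.0012,0]]

```text
time: 8.8
tool_pos: [0.5357, 0.1475, 0.0298]
tool_rot: [-1.569, 0.006, 0.141]
contact_force: [-0.8, 0.1, -2.6]
opening: 0.0602
```

```bash
python3 go.py .5368 .1475 .014 8.1; python3 ov.py s9o
```

```text
t 8.8 at [0.5357 0.1475 0.0298] rpy [-89.91   0.37   8.06] open 0.0602 F [-0.8  0.1 -2.6]
shift mm [ 1.2 15.8 -0.2] twist -0.0
```

View pics/s9o.png

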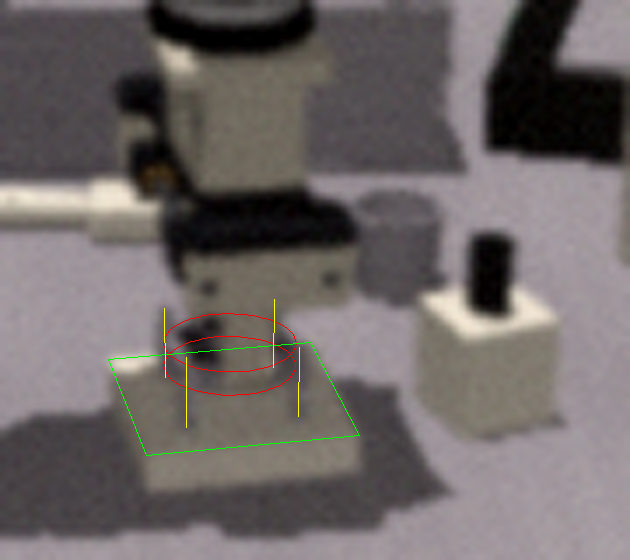

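Emit:
send_rows:
  motion:
    - [[0.0008,0.006,0,0],[0.0008,0.011,0,0],[0.0008,0.0145,0,0],[0.0008,0.0145,0,0],[0.0008,0.0145,0,0]]

```text
time: 9.35
tool_pos: [0.5369, 0.1477, 0.016]
tool_rot: [-1.569, 0.005, 0.141]
contact_force: [0.3, -0.5, -2.6]
opening: 0.0606
```

```bash
python3 go.py .5368 .1475 .014 8.1
```

```text
t 9.35 at [0.5369 0.1477 0.016 ] rpy [-89.91   0.31   8.06] open 0.0606 F [ 0.3 -0.5 -2.6]
shift mm [-0.1  2.  -0.2] twist -0.0
```

Emit:
send_rows:
  motion:
    - [[0,0.001,0,0],[0,0.002,0,0],[0,0.0025,0,0],[0,0.0025,0,0]]

```text
time: 9.75
tool_pos: [0.537, 0.1478, 0.0139]
tool_rot: [-1.569, 0.005, 0.141]
contact_force: [-0.7, 0.1, 1.1]
opening: 0.0609
```

Emit:
send_rows:
  motion:
    - [[0,0,0,0],[0,0,0,0],[0,0,0,0],[0,-0.01,0,0],[0,-0.04,0,0],[0,-0.07,0,0],[0,-0.07,0,0],[0,-0.07,0,0]]
  gripper: 1

```text
time: 10.55
tool_pos: [0.5378, 0.1477, 0.085]
tool_rot: [-1.569, 0.003, 0.141]
contact_force: [0.8, 1.1, -0.5]
opening: 0.0915
```

```bash
python3 go.py .6218 -.1605 .0845 8.1;python3 look.py side s10 270 360 120 200 7
```

```text
t 10.55 at [0.5378 0.1477 0.085 ] rpy [-89.91   0.16   8.06] open 0.0915 F [ 0.8  1.1 -0.5]
shift mm [ 3.99e+01 -1.00e-01 -3.17e+02] twist -0.0
```

View pics/s10z.png

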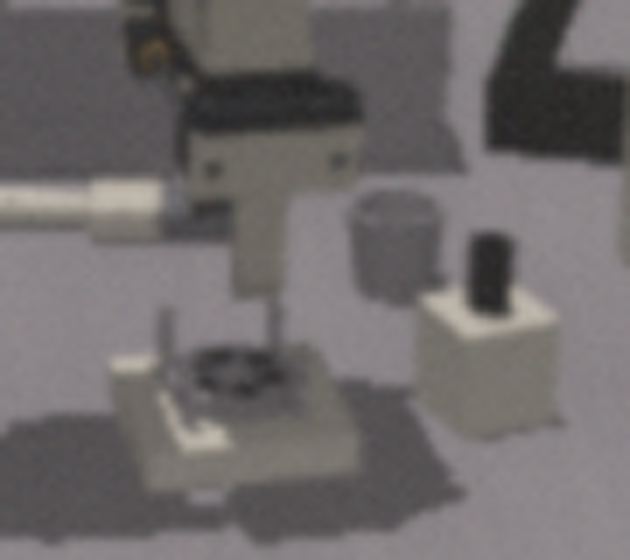

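Emit:
send_rows:
  motion:
    - [[0.04,0,-0.317,0],[0.04,0,-0.317,0],[0.04,0,-0.317,0],[0.04,0,-0.317,0],[0.04,0,-0.317,0],[0.04,0,-0.317,0],[0.04,0,-0.317,0],[0.04,0.01,-0.317,0]]

```text
time: 11.4
tool_pos: [0.6216, -0.1642, 0.0726]
tool_rot: [-1.57, 0.004, 0.137]
contact_force: [-0.3, 1.2, -0.2]
opening: 0.0919
```

```bash
python3 - <<'E'
from m import *
s=cam('side')
from h import *
b,h=silh(s,(278,310,245,269));print('fine',b.round(2))
E
python3 go.py .6218 -.1605 .0065 8.1;python3 look.py side s11 300 400 170 260 7
```

```text
fine [293.68 257.06]
t 11.45 at [ 0.6197 -0.1614  0.0699] rpy [-89.78   0.49   7.91] open 0.0918 F [-1.   2.2 -1. ]
shift mm [ 2.7 63.4  0.4] twist -0.2
```

View pics/s11z.png

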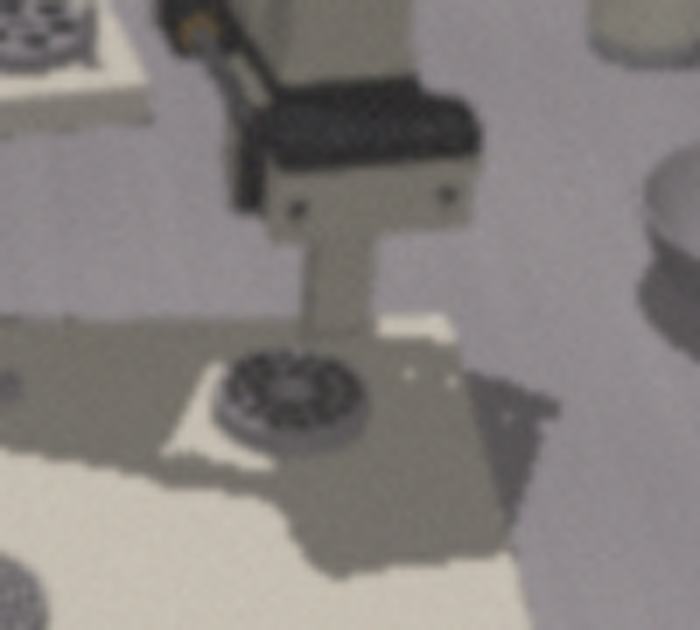

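Emit:
send_rows:
  motion:
    - [[0.002,0,0.0005,-0.2],[0.002,0.02,0.0005,-0.2],[0.002,0.04,0.0005,-0.2],[0.002,0.055,0.0005,-0.2],[0.002,0.0615,0.0005,-0.2],[0.002,0.0615,0.0005,-0.2],[0.002,0.0615,0.0005,-0.2]]

```text
time: 12.2
tool_pos: [0.621, -0.1587, 0.0094]
tool_rot: [-1.567, 0.009, 0.144]
contact_force: [0.0, 0.7, -0.0]
opening: 0.0915
```

```bash
python3 go.py .6218 -.1605 .0065 8.1
```

```text
t 12.2 at [ 0.621  -0.1587  0.0094] rpy [-89.75   0.51   8.23] open 0.0915 F [ 0.   0.7 -0. ]
shift mm [ 0.6  2.9 -1.9] twist 0.1
```

Emit:
send_rows:
  motion:
    - [[0.0006,0.0028,-0.0015,0],[0.0006,0.0028,-0.0015,0],[0.0006,0.0028,-0.0015,0]]

```text
time: 12.5
tool_pos: [0.6219, -0.1603, 0.007]
tool_rot: [-1.567, 0.008, 0.144]
contact_force: [0.8, 0.1, -0.3]
opening: 0.0916
```

Emit:
send_rows:
  motion:
    - [[0,0,0,0],[0,0,0,0],[0,0,0,0],[0,0,0,0],[0,0,0,0],[0,0,0,0]]
  gripper: 0.5
  grip_force: 30

```text
time: 13.1
tool_pos: [0.622, -0.1603, 0.007]
tool_rot: [-1.567, 0.008, 0.144]
contact_force: [0.6, 0.2, 0.0]
opening: 0.0602
```

Emit:
send_rows:
  motion:
    - [[0,-0.02,0,0],[0,-0.06,0,0],[0,-0.08,0.01,0],[-0.01,-0.08,0.06,0],[-0.04,-0.08,0.317,0],[-0.04,-0.08,0.317,0],[-0.04,-0.08,0.317,0],[-0.04,-0.08,0.317,0]]

```text
time: 13.9
tool_pos: [0.552, 0.0915, 0.0881]
tool_rot: [-1.567, 0.009, 0.143]
contact_force: [1.2, 0.3, -2.3]
opening: 0.0599
```

```bash
python3 go.py .5369 .1475 .075 8.1
```

```text
t 13.9 at [0.552  0.0915 0.0881] rpy [-89.77   0.51   8.2 ] open 0.0599 F [ 1.2  0.3 -2.3]
shift mm [-6.8 13.3 57.6] twist 0.1
```

Emit:
send_rows:
  motion:
    - [[-0.0068,0,0.0576,0],[-0.0068,0,0.0576,0],[-0.0068,0.013,0.0576,0],[-0.0068,0.02,0.0576,0],[-0.0068,0.02,0.0576,0]]

```text
time: 14.4
tool_pos: [0.5362, 0.1458, 0.0663]
tool_rot: [-1.567, 0.013, 0.141]
contact_force: [0.7, 0.4, -2.7]
opening: 0.0599
```

```bash
python3 go.py .5369 .1475 .027 8.1; python3 ov.py s12o .005
```

```text
t 14.4 at [0.5362 0.1458 0.0663] rpy [-89.79   0.72   8.09] open 0.0599 F [ 0.7  0.4 -2.7]
shift mm [ 1.5 39.3  1.4] twist -0.0
```

View pics/s12o.png

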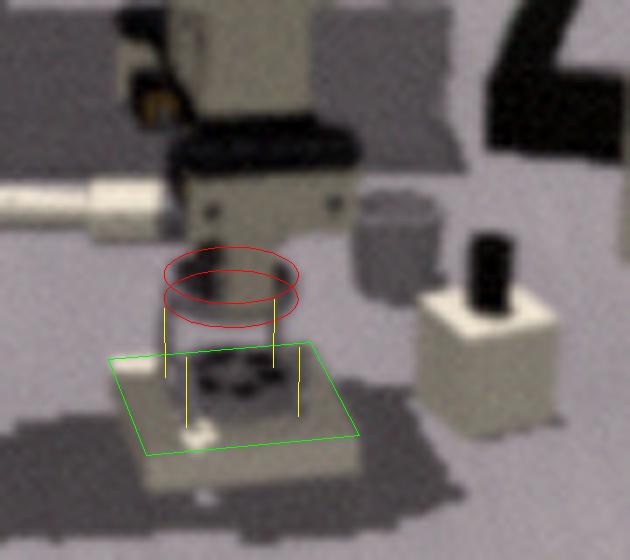

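Emit:
send_rows:
  motion:
    - [[0.0012,0.004,0.0013,0],[0.0012,0.012,0.0013,0],[0.0012,0.02,0.0013,0],[0.0012,0.028,0.0013,0],[0.0012,0.034,0.0013,0],[0.0012,0.036,0.0013,0],[0.0012,0.036,0.0013,0]]

```text
time: 15.15
tool_pos: [0.537, 0.1474, 0.0307]
tool_rot: [-1.567, 0.012, 0.141]
contact_force: [0.2, -0.3, -2.9]
opening: 0.0601
```

```bash
python3 go.py .5369 .1475 .027 8.1
```

```text
t 15.15 at [0.537  0.1474 0.0307] rpy [-89.78   0.69   8.09] open 0.0601 F [ 0.2 -0.3 -2.9]
shift mm [-0.1  3.7  0.1] twist -0.0
```

Emit:
send_rows:
  motion:
    - [[0,0.0015,0,0],[0,0.003,0,0],[0,0.004,0,0],[0,0.0045,0,0],[0,0.0045,0,0]]

```text
time: 15.65
tool_pos: [0.5371, 0.1475, 0.027]
tool_rot: [-1.567, 0.011, 0.141]
contact_force: [-2.1, -1.0, 5.3]
opening: 0.0598
```

Contact at the expected height; release and rise.

Emit:
send_rows:
  motion:
    - [[0,-0.0005,0,0],[0,-0.0005,0,0],[0,-0.0005,0,0],[0,-0.01,0,0],[0,-0.04,0,0],[0,-0.06,0,0],[0,-0.06,0,0],[0,-0.06,0,0]]
  gripper: 1

```text
time: 16.45
tool_pos: [0.538, 0.1473, 0.0874]
tool_rot: [-1.567, 0.01, 0.141]
contact_force: [-0.2, -0.8, -0.6]
opening: 0.0918
```

```bash
python3 go.py .4861 -.2845 .07 8.1;python3 look.py side s13 270 360 120 200 7
```

```text
t 16.45 at [0.538  0.1473 0.0874] rpy [-89.78   0.59   8.09] open 0.0918 F [-0.2 -0.8 -0.6]
shift mm [-111.9   17.  -420.3] twist -0.0
```

View pics/s13z.png

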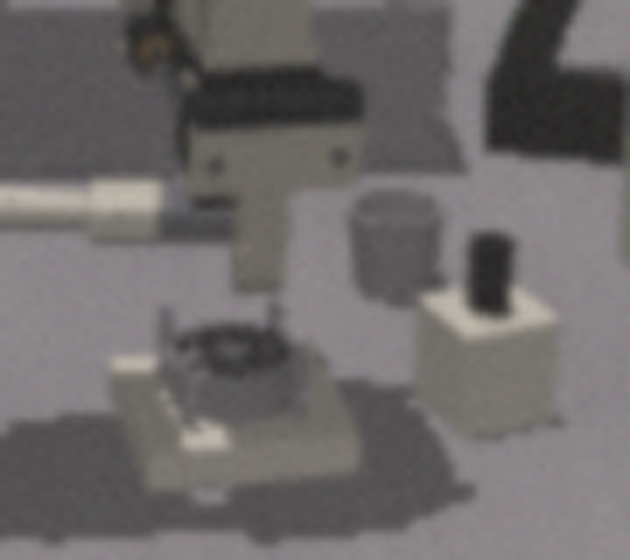

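Emit:
send_rows:
  motion:
    - [[-0.112,0,-0.42,0],[-0.112,0,-0.42,0],[-0.112,0,-0.42,0],[-0.112,0,-0.42,0],[-0.112,0,-0.42,0],[-0.112,0,-0.42,0],[-0.112,0,-0.42,0],[-0.112,0,-0.42,0]]

```text
time: 17.3
tool_pos: [0.4885, -0.2513, 0.0852]
tool_rot: [-1.565, 0.014, 0.141]
contact_force: [1.5, -0.9, 0.1]
opening: 0.0919
```

```bash
python3 go.py .4861 -.2845 .04 8.1
```

```text
t 17.3 at [ 0.4885 -0.2513  0.0852] rpy [-89.69   0.78   8.08] open 0.0919 F [ 1.5 -0.9  0.1]
shift mm [ -6.5  45.1 -32.8] twist -0.0
```

Emit:
send_rows:
  motion:
    - [[-0.0065,0,-0.0328,0],[-0.0065,0.01,-0.0328,0],[-0.0065,0.03,-0.0328,0],[-0.0065,0.055,-0.0328,0],[-0.0065,0.07,-0.0328,0],[-0.0065,0.073,-0.0328,0],[-0.0065,0.073,-0.0328,0]]

```text
time: 18.0
tool_pos: [0.4852, -0.2833, 0.0111]
tool_rot: [-1.563, 0.015, 0.142]
contact_force: [-0.1, 0.3, 0.0]
opening: 0.092
```

```bash
python3 go.py .4861 -.2845 .0068 8.1;python3 look.py side s14 260 350 190 280 7
```

```text
t 18.0 at [ 0.4852 -0.2833  0.0111] rpy [-89.58   0.88   8.11] open 0.092 F [-0.1  0.3  0. ]
shift mm [ 0.8  4.3 -1.3] twist 0.0
```

View pics/s14z.png

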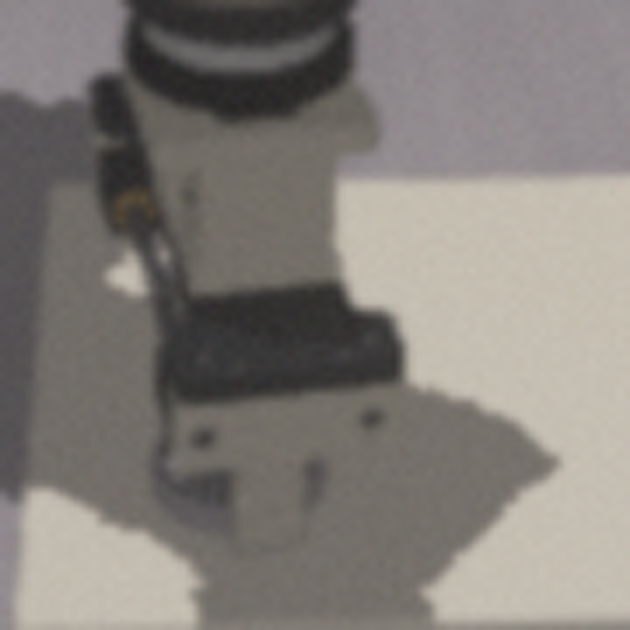

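Emit:
send_rows:
  motion:
    - [[0.0007,0.002,-0.0012,0],[0.0007,0.004,-0.0012,0],[0.0007,0.004,-0.0012,0],[0.0007,0.004,-0.0012,0]]

```text
time: 18.45
tool_pos: [0.4866, -0.285, 0.0083]
tool_rot: [-1.565, 0.014, 0.142]
contact_force: [0.8, 1.0, 0.7]
opening: 0.0919
```

Emit:
send_rows:
  motion:
    - [[0,0,0,0],[0,0,0,0],[0,0,0,0],[0,0,0,0],[0,0,0,0],[0,0,0,0]]
  gripper: 0.5
  grip_force: 30

```text
time: 19.05
tool_pos: [0.4866, -0.285, 0.0083]
tool_rot: [-1.565, 0.014, 0.142]
contact_force: [0.4, 0.5, 0.2]
opening: 0.0608
```

```bash
python3 go.py .5369 .1475 .09 8.1
```

```text
t 19.05 at [ 0.4866 -0.285   0.0083] rpy [-89.67   0.79   8.11] open 0.0608 F [0.4 0.5 0.2]
shift mm [109.7 -80.8 421.5] twist 0.0
```

Emit:
send_rows:
  motion:
    - [[0,-0.02,0,0],[0,-0.06,0,0],[0,-0.09,0,0],[0.02,-0.09,0.05,0],[0.1097,-0.09,0.4215,0],[0.1097,-0.09,0.4215,0],[0.1097,-0.09,0.4215,0],[0.1097,-0.09,0.4215,0]]

```text
time: 19.85
tool_pos: [0.5188, -0.0358, 0.0986]
tool_rot: [-1.565, 0.014, 0.141]
contact_force: [1.2, 0.2, -2.3]
opening: 0.061
```

```bash
python3 go.py .5369 .1475 .09 8.1
```

```text
t 19.85 at [ 0.5188 -0.0358  0.0986] rpy [-89.66   0.81   8.08] open 0.061 F [ 1.2  0.2 -2.3]
shift mm [ 43.8   9.1 178.8] twist -0.0
```

Emit:
send_rows:
  motion:
    - [[0.0438,0,0.1788,0],[0.0438,0,0.1788,0],[0.0438,0,0.1788,0],[0.0438,0,0.1788,0],[0.0438,0,0.1788,0],[0.0438,0.015,0.1788,0],[0.0438,0.022,0.1788,0],[0.0438,0.022,0.1788,0]]

```text
time: 20.65
tool_pos: [0.5356, 0.1467, 0.0758]
tool_rot: [-1.565, 0.017, 0.14]
contact_force: [0.7, -0.2, -2.0]
opening: 0.0613
```

```bash
python3 go.py .5369 .1475 .044 8.1; python3 ov.py s15o .004
```

```text
t 20.65 at [0.5356 0.1467 0.0758] rpy [-89.67   0.99   8.05] open 0.0613 F [ 0.7 -0.2 -2. ]
shift mm [ 1.9 31.7  0.4] twist -0.1
```

View pics/s15o.png

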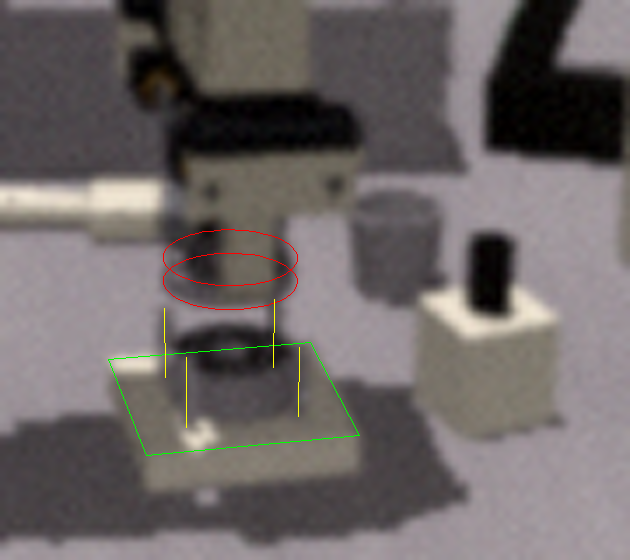

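Emit:
send_rows:
  motion:
    - [[0.0016,0.002,0.0006,0],[0.0016,0.01,0.0006,0],[0.0016,0.017,0.0006,0],[0.0016,0.024,0.0006,0],[0.0016,0.03,0.0006,0],[0.0016,0.0315,0.0006,0],[0.0016,0.0315,0.0006,0]]

```text
time: 21.4
tool_pos: [0.537, 0.1477, 0.0446]
tool_rot: [-1.565, 0.016, 0.14]
contact_force: [0.2, -0.1, -2.1]
opening: 0.061
```

```bash
python3 go.py .5369 .1475 .0403 8.1
```

```text
t 21.4 at [0.537  0.1477 0.0446] rpy [-89.66   0.94   8.03] open 0.061 F [ 0.2 -0.1 -2.1]
shift mm [-0.1  4.3 -0.2] twist -0.1
```

Emit:
send_rows:
  motion:
    - [[0,0.0015,0,0],[0,0.003,0,0],[0,0.0042,0,0],[0,0.005,0,0],[0,0.005,0,0]]

```text
time: 21.9
tool_pos: [0.5371, 0.1477, 0.0402]
tool_rot: [-1.565, 0.016, 0.14]
contact_force: [-2.2, -0.1, 3.9]
opening: 0.0608
```

Emit:
send_rows:
  motion:
    - [[0,-0.0005,0,0],[0,-0.0005,0,0],[0,-0.0005,0,0],[0,-0.01,0,0],[0,-0.04,0,0],[0,-0.08,0,0],[0,-0.08,0,0],[0,-0.08,0,0]]
  gripper: 1

```text
time: 22.7
tool_pos: [0.539, 0.1475, 0.1217]
tool_rot: [-1.565, 0.013, 0.14]
contact_force: [0.1, -0.3, -0.9]
opening: 0.0918
```

```bash
python3 go.py .6605 .1658 .12 8.1;python3 look.py side s16 270 360 120 200 7
```

```text
t 22.7 at [0.539  0.1475 0.1217] rpy [-89.67   0.75   8.04] open 0.0918 F [ 0.1 -0.3 -0.9]
shift mm [1.228e+02 1.000e-01 1.100e+00] twist -0.1
```

View pics/s16z.png

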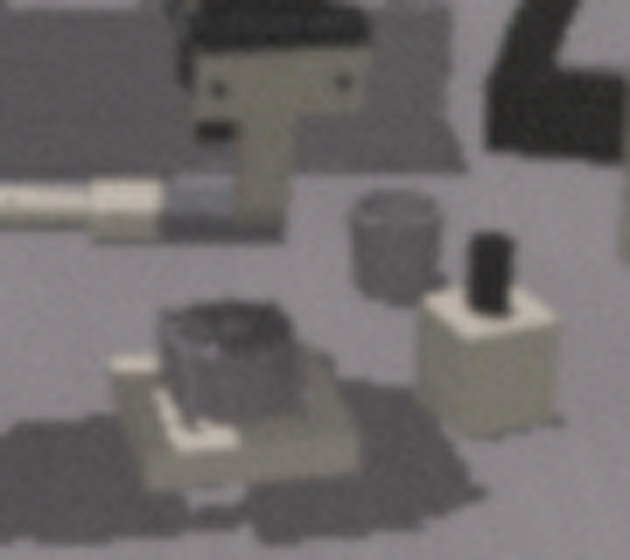

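Emit:
send_rows:
  motion:
    - [[0.1228,0,0.0011,0],[0.1228,0,0.0011,0],[0.1228,0,0.0011,0],[0.1228,0,0.0011,0],[0.1228,0,0.0011,0]]
  gripper: 0.6

```text
time: 23.25
tool_pos: [0.6584, 0.1655, 0.1164]
tool_rot: [-1.565, 0.02, 0.14]
contact_force: [-0.5, -0.2, 1.5]
opening: 0.0573
```

```bash
python3 go.py .6605 .1658 .12 8.1;python3 look.py side s17 300 390 100 190 7; python3 look.py top t17 200 300 140 240 6
```

```text
t 23.25 at [0.6584 0.1655 0.1164] rpy [-89.66   1.13   8.04] open 0.0573 F [-0.5 -0.2  1.5]
shift mm [ 2.  -3.6  0. ] twist -0.1
```

View pics/s17z.png

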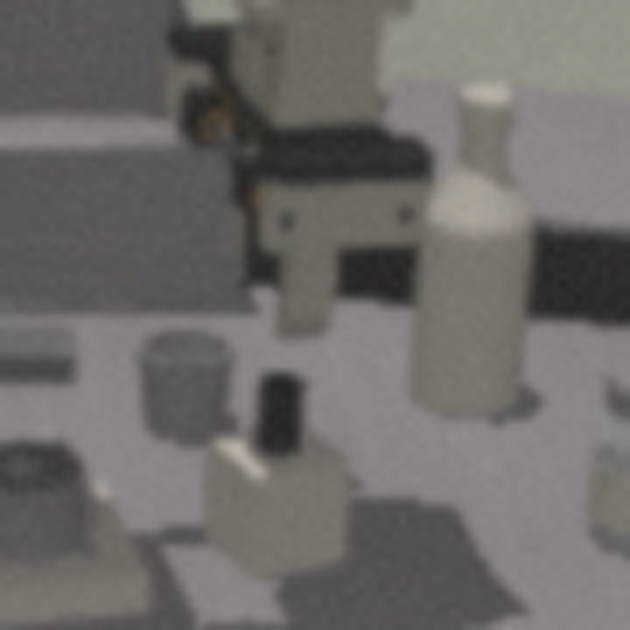

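View pics/t17z.png

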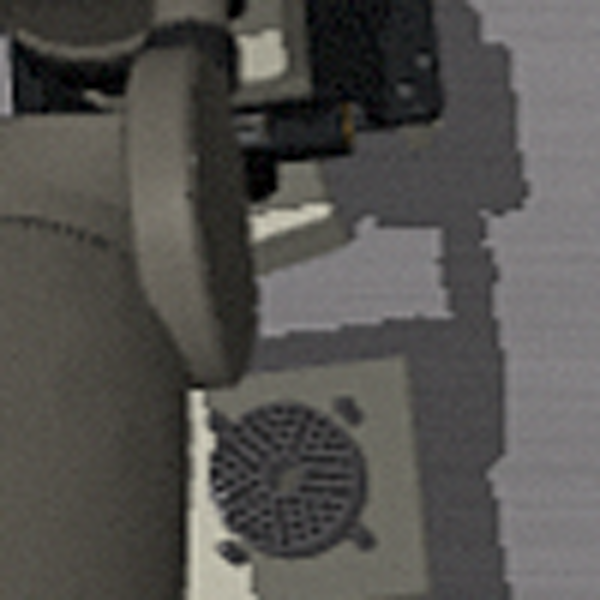

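Emit:
send_rows:
  motion:
    - [[0.002,0,0,0],[0.002,0.015,0,0],[0.002,0.03,0,0],[0.002,0.045,0,0],[0.002,0.058,0,0],[0.002,0.062,0,0],[0.002,0.062,0,0]]

```text
time: 24.05
tool_pos: [0.6586, 0.166, 0.0549]
tool_rot: [-1.565, 0.02, 0.14]
contact_force: [1.1, 0.1, 0.8]
opening: 0.0546
```

```bash
python3 - <<'E'
from h import *
t=cam('top')
print('bore top@.056',onz(t,[(248.2,219.5)],.056))
E
python3 go.py .6605 .1658 .054 8.1;python3 look.py side s18 300 390 100 190 7
```

```text
bore top@.056 [[0.53434506 0.14386618 0.056     ]]
t 24.1 at [0.6591 0.1661 0.0557] rpy [-89.66   1.05   8.05] open 0.0548 F [0.9 0.1 0.7]
shift mm [ 1.4  1.7 -0.5] twist -0.1
```

View pics/s18z.png

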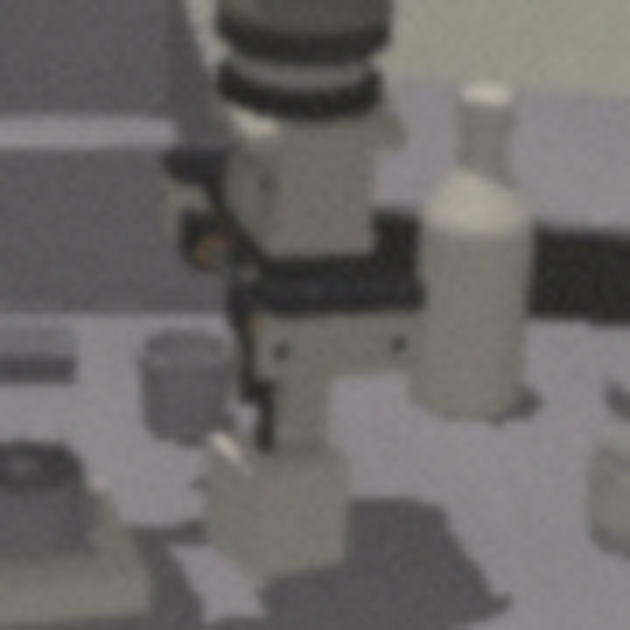

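Emit:
send_rows:
  motion:
    - [[0.0013,0,0,0],[0.0013,0,0,0],[0.0013,0,0,0],[0.0013,0,0,0],[0.0013,0,0,0],[0.0013,0,0,0],[0.0013,0,0,0],[0.0013,0,0,0]]
  gripper: 0.1
  grip_force: 25

```text
time: 24.95
tool_pos: [0.6608, 0.1663, 0.0564]
tool_rot: [-1.565, 0.017, 0.14]
contact_force: [0.3, -0.2, 2.8]
opening: 0.0212
```

```bash
python3 go.py .6605 .1658 .12 8.1
```

```text
t 24.95 at [0.6608 0.1663 0.0564] rpy [-89.67   0.98   8.05] open 0.0212 F [ 0.3 -0.2  2.8]
shift mm [ -1.4 -63.6  -0.1] twist -0.1
```

Emit:
send_rows:
  motion:
    - [[-0.0004,-0.02,0,0],[-0.0008,-0.04,0,0],[-0.0012,-0.06,0,0],[-0.0016,-0.08,0,0],[-0.0016,-0.08,0,0],[-0.0016,-0.08,0,0]]

```text
time: 25.55
tool_pos: [0.6604, 0.1658, 0.1358]
tool_rot: [-1.565, 0.017, 0.14]
contact_force: [0.7, 0.9, -1.7]
opening: 0.0217
```

```bash
python3 go.py .5369 .1475 .135 8.1;python3 look.py side s19 300 390 80 180 6
```

```text
t 25.55 at [0.6604 0.1658 0.1358] rpy [-89.67   1.     8.05] open 0.0217 F [ 0.7  0.9 -1.7]
shift mm [-124.8    3.    -0.8] twist -0.1
```

View pics/s19z.png

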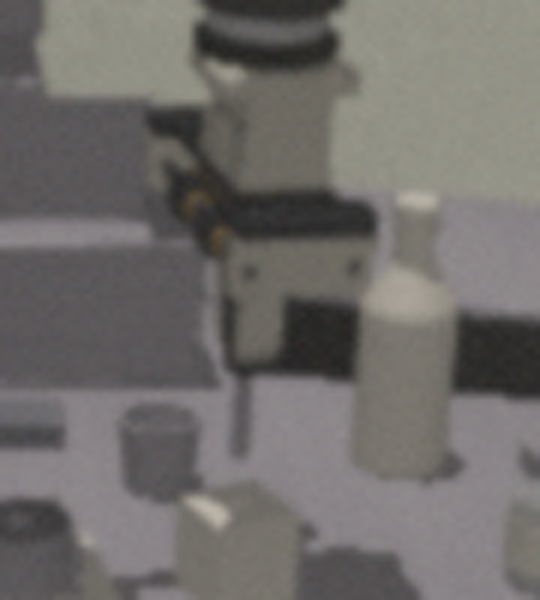

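Emit:
send_rows:
  motion:
    - [[-0.1248,0,-0.0008,0],[-0.1248,0,-0.0008,0],[-0.1248,0,-0.0008,0],[-0.1248,0,-0.0008,0],[-0.1248,0,-0.0008,0],[-0.1248,0,-0.0008,0]]

```text
time: 26.2
tool_pos: [0.5374, 0.1475, 0.1368]
tool_rot: [-1.565, 0.019, 0.14]
contact_force: [0.5, -0.6, -0.3]
opening: 0.0215
```

```bash
python3 - <<'E'
from m import *
t=cam('top')
f=cv2.imread('pics/t17.png')[:,:,::-1]
for x in [(240,213),(247,219),(251,219)]: print(x,onz(t,[x],.056).round(4))
for kc in((.5368,.1475),):
  print('pred plate centre px top',proj(t,[[*kc,.056],[*kc,.05],[.5368+.031,.1475,.056],[.5368-.031,.1475,.056],[.5368,.1475-.031,.056],[.5368,.1475+.031,.056]]).round(2))
g=f[200:240,230:268].astype(float).mean(2)
g=cv2.resize(g,None,fx=6,fy=6,interpolation=cv2.INTER_CUBIC)
cv2.imwrite('pics/t17g.png',cv2.resize(np.clip(g*1.6,0,255).astype(np.uint8),None,fx=2,fy=2))
E
python3 go.py .5369 .1475 .135 8.1;python3 look.py side s20 270 350 90 180 6
```

```text
(240, 213) [[0.55   0.1647 0.056 ]]
(247, 219) [[0.5355 0.1468 0.056 ]]
(251, 219) [[0.5357 0.1371 0.056 ]]
pred plate centre px top [[246.76 218.47]
 [247.18 218.86]
 [247.37 205.9 ]
 [246.15 231.18]
 [259.49 218.68]
 [234.05 218.27]]
t 26.25 at [0.5374 0.1475 0.1368] rpy [-89.66   1.1    8.04] open 0.0215 F [ 0.3 -1.  -1.3]
shift mm [-0.5  1.8  0.1] twist -0.1
```

View pics/t17g.png

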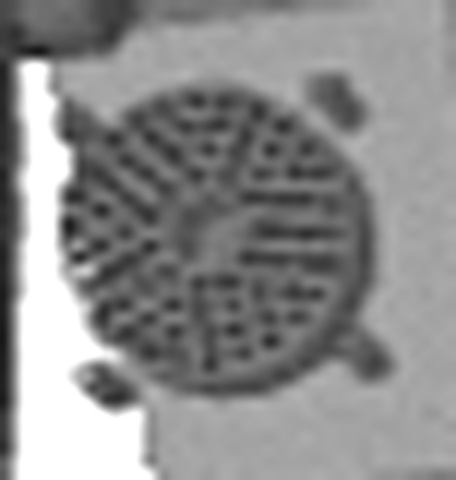

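View pics/s20z.png

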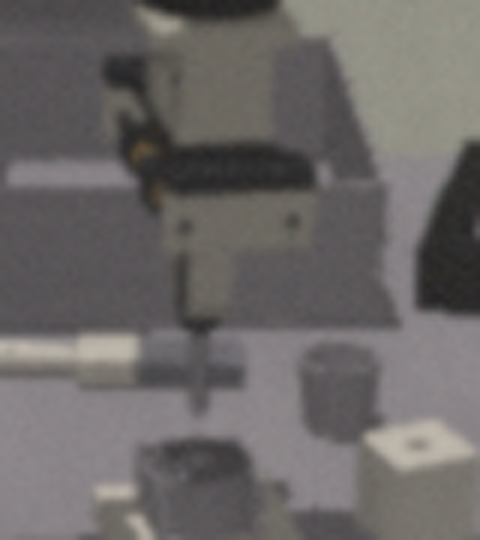

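```bash
cat > rod.py <<'E'
from h import *
c=cam('side');s=sensors.observe();p=s['tool_pos']
for z in (p[2]-.0545,p[2]-.03,p[2]-.003): print(z.round(4),((proj(c,[[p[0],p[1],z]])[0])).round(2))
print('bore',proj(c,[[.5369,.1475,.056]])[0].round(2))
g=c['frame'][:,:,:].astype(int).mean(2)
f0=proj(c,[[p[0],p[1],p[2]-.03]])[0]
for r in range(int(f0[1])-4,int(f0[1])+10,2): print(r,g[r,int(f0[0])-9:int(f0[0])+10].round().astype(int))
print('start col',int(f0[0])-9)
E
python3 rod.py
```

```text
0.0823 [302.69 159.03]
0.1068 [302.71 152.1 ]
0.1338 [302.73 144.32]
bore [302.57 166.35]
148 [128 109 107 107 110 109 109 105  95  88  88  89 101 109 108 108 114 119
 127]
150 [100  95  90  93  95  92  95  95  90  88  87  85  94  96  99 104 107 110
 128]
152 [ 83  74  72  71  74  76  77  76  77  84  86  76  75  75  74  75  77  97
 124]
154 [ 95  93  93  94  95  94  94  92  88  88  85  84  91  95  95  93  95 110
 129]
156 [132 131 133 132 133 134 137 127 112  94  89 105 126 132 132 133 134 134
 136]
158 [136 131 133 133 134 136 134 131 117 101 100 117 133 136 136 137 135 135
 134]
160 [133 135 135 134 133 138 135 136 132 132 131 134 137 138 138 135 138 138
 138]
start col 293
```

```bash
python3 go.py .5369 .1475 .105 8.1;python3 go.py .5369 .1475 .0595 8.1
```

```text
t 26.35 at [0.5372 0.1474 0.1368] rpy [-89.66   1.11   8.04] open 0.0211 F [-0.3  0.  -1. ]
shift mm [ 0.3 31.8 -0.1] twist -0.1
t 26.35 at [0.5372 0.1474 0.1368] rpy [-89.66   1.11   8.04] open 0.0211 F [-0.3  0.  -1. ]
shift mm [ 1.2 77.3 -0.4] twist -0.1
```

Emit:
send_rows:
  motion:
    - [[-0.0003,0.006,0,0],[0,0.014,0,0],[0,0.022,0,0],[0.0003,0.028,0,0],[0.0003,0.033,0,0],[0.0003,0.037,0,0],[0.0003,0.037,0,0]]

```text
time: 27.05
tool_pos: [0.5364, 0.1476, 0.0992]
tool_rot: [-1.565, 0.02, 0.14]
contact_force: [0.1, 0.4, -1.1]
opening: 0.021
```

```bash
python3 go.py .5369 .1475 .0595 8.1;python3 look.py side s21 270 350 100 190 6
```

```text
t 27.05 at [0.5364 0.1476 0.0992] rpy [-89.66   1.17   8.04] open 0.021 F [ 0.1  0.4 -1.1]
shift mm [ 1.3 39.7 -0.4] twist -0.1
```

View pics/s21z.png

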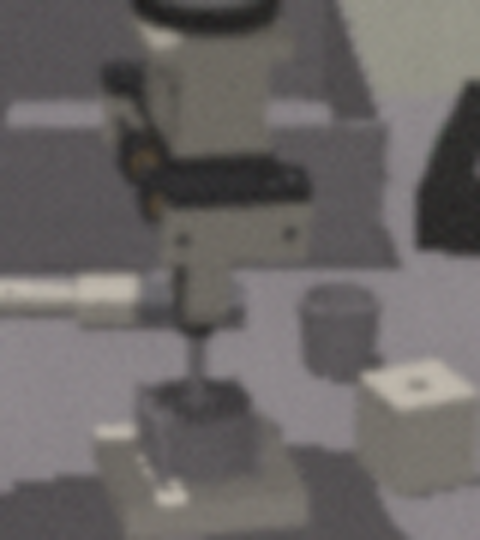

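Emit:
send_rows:
  motion:
    - [[0.0003,0.004,0,0],[0.0005,0.009,0,0],[0.0006,0.014,0,0],[0.0007,0.019,0,0],[0.0008,0.022,0,0],[0.0008,0.022,0,0]]

```text
time: 27.7
tool_pos: [0.5367, 0.1477, 0.077]
tool_rot: [-1.565, 0.021, 0.14]
contact_force: [0.1, -0.2, -0.4]
opening: 0.0215
```

```bash
python3 go.py .5369 .1475 .0595 8.1
```

```text
t 27.7 at [0.5367 0.1477 0.077 ] rpy [-89.66   1.19   8.04] open 0.0215 F [ 0.1 -0.2 -0.4]
shift mm [ 0.5 17.5 -0.4] twist -0.1
```

Emit:
send_rows:
  motion:
    - [[0.0002,0.003,-0.0002,0],[0.0003,0.006,-0.0002,0],[0.0004,0.009,-0.0002,0],[0.0004,0.012,-0.0002,0],[0.0004,0.0145,-0.0002,0],[0.0004,0.0145,-0.0002,0]]

```text
time: 28.3
tool_pos: [0.5365, 0.1476, 0.0621]
tool_rot: [-1.565, 0.022, 0.14]
contact_force: [0.4, -0.5, -0.4]
opening: 0.0214
```

```bash
python3 go.py .5369 .1475 .0585 8.1
```

```text
t 28.3 at [0.5365 0.1476 0.0621] rpy [-89.66   1.24   8.04] open 0.0214 F [ 0.4 -0.5 -0.4]
shift mm [ 0.4  3.5 -0.2] twist -0.1
```

Through all bores into the base with no side force. Last millimetres.

Emit:
send_rows:
  motion:
    - [[0.0001,0.0015,0,0],[0.0002,0.0025,0,0],[0.0002,0.0033,0,0],[0.0002,0.004,0,0],[0.0002,0.004,0,0]]

```text
time: 28.8
tool_pos: [0.5367, 0.1477, 0.0583]
tool_rot: [-1.565, 0.021, 0.14]
contact_force: [-0.9, 0.2, 1.7]
opening: 0.0215
```

Emit:
send_rows:
  motion:
    - [[0,0,0,0],[0,0,0,0],[0,0,0,0],[0,0,0,0],[0,-0.02,0,0],[0,-0.06,0,0],[0,-0.1,0,0],[0,-0.1,0,0]]
  gripper: 0.6

```text
time: 29.6
tool_pos: [0.5421, 0.1478, 0.1639]
tool_rot: [-1.565, 0.011, 0.14]
contact_force: [0.8, 0.4, 0.6]
opening: 0.055
```

```bash
python3 go.py .40 -.05 .17 8.1;python3 look.py side s22 270 350 100 190 6
```

```text
t 29.6 at [0.5421 0.1478 0.1639] rpy [-89.67   0.6    8.04] open 0.055 F [0.8 0.4 0.6]
shift mm [-168.5   -5.3 -176. ] twist -0.1
```

View pics/s22z.png

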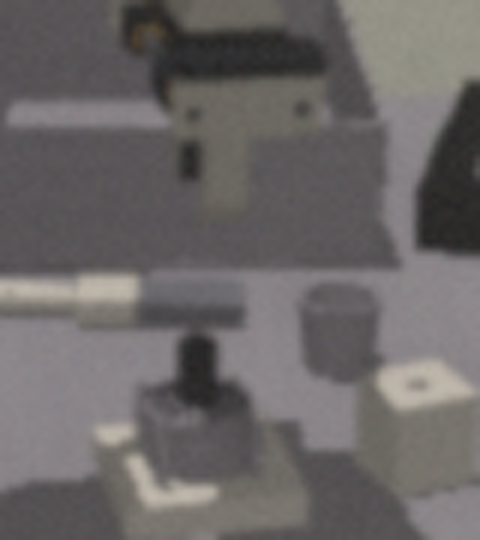

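Emit:
send_rows:
  motion:
    - [[0,-0.02,-0.03,0],[-0.08,-0.03,-0.2,0],[-0.08,-0.03,-0.2,0],[-0.08,-0.03,-0.2,0],[-0.08,-0.03,-0.2,0],[-0.08,-0.03,-0.2,0],[-0.08,-0.03,-0.2,0]]

```text
time: 30.35
tool_pos: [0.4893, -0.0621, 0.1903]
tool_rot: [-1.564, 0.016, 0.138]
contact_force: [0.5, 0.3, 0.0]
opening: 0.0548
```

```bash
python3 - <<'E'
from m import *
s=cam('side','s23.png');t=cam('top','t23.png')
def dark(c,box):
    x0,x1,y0,y1=box;k=6
    g=cv2.resize(c['frame'][y0:y1,x0:x1].astype(np.float32).mean(2),None,fx=k,fy=k,interpolation=cv2.INTER_CUBIC)
    cc=max(blobs(g<75,100),key=cv2.contourArea);M=cv2.moments(cc);q=(cc.reshape(-1,2)+.5)/k-.5+[x0,y0]
    return (np.array([M['m10'],M['m01']])/M['m00']+.5)/k-.5+[x0,y0],np.ptp(q,0)
a,pa=dark(s,(292,312,150,176));print(a.round(2),pa.round(1),onz(s,a,.074)[0].round(4))
print('pred knob mid',proj(s,[.537,.1475,.074]),proj(t,[.537,.1475,.074]))
try:
    b,pb=dark(t,(234,256,200,226));print(b.round(2),pb.round(1),tri(t,b,s,a))
except Exception as e: print(e)
for n,c,(x0,x1,y0,y1),k in(('s23z',s,(230,390,130,300),4),('t23z',t,(130,460,130,300),2)):
    cv2.imwrite(f'pics/{n}.png',cv2.resize(c['frame'][y0:y1,x0:x1,::-1],None,fx=k,fy=k,interpolation=cv2.INTER_CUBIC))
E
```

```text
[302.52 161.74] [ 7.7 12.3] [0.5365 0.1446 0.074 ]
pred knob mid [[302.61732269 161.35528294]] [[245.47579528 217.22120205]]
[245.7  217.41] [18.2 11.5] (array([0.5367013 , 0.14714643, 0.07279233]), np.float64(9.286305308734967e-05))
```

View pics/s23z.png

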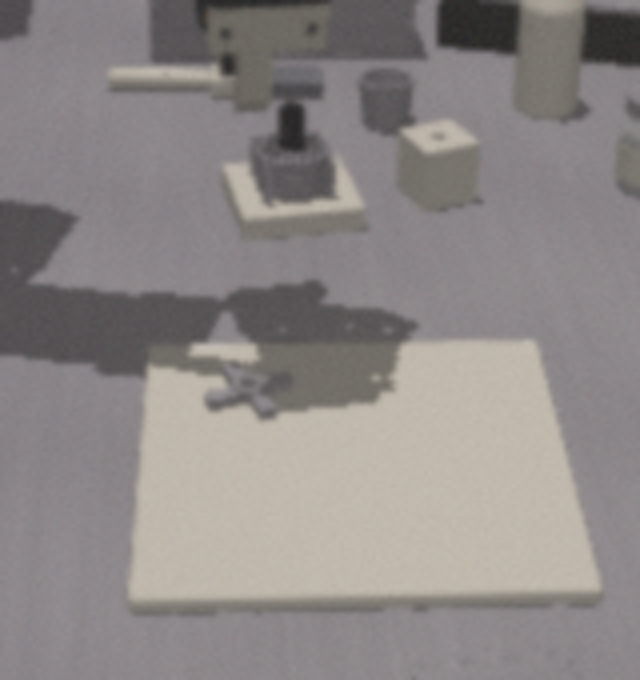

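View pics/t23z.png

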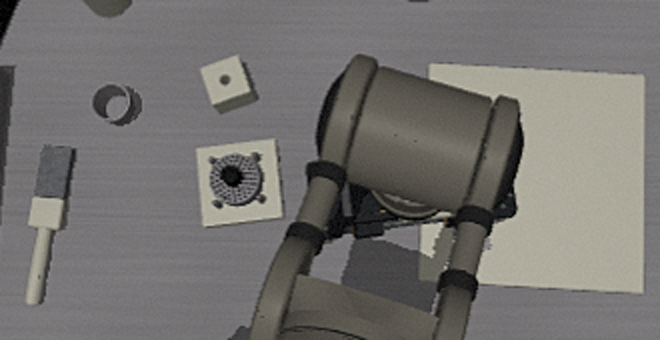

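```bash
python3 -c "
from cell import hand_in,sensors
s=sensors.observe();print(s['time'],abs(s['qvel']).max(),s['contact_force'])
print(hand_in())"
```

```text
30.45 0.017312587671904467 [0.36002996 0.10604069 0.04132912]
the job is handed in; nothing more can be done
None
```

The three plates are stacked in the keeper, coarse at the bottom, then medium, then fine on top. The pin goes down through all three bores into the base, with its knob on the top plate and the gripper clear. I handed the job in at about 30.5 s; `hand_in()` gives no verdict.

**Last checks:**
- **Pin:** the two cameras put the middle of the knob at (0.537, 0.147, 0.073) m, against about 0.074 m high expected for a knob resting on the top plate. The force sensor showed contact there. During insertion, the side force stayed within sensor noise.
- **Stack:** the pictures show the stack flat between the posts. Each plate met the surface below it at the height I expected.
- **Surroundings:** the stand is empty. In the last pictures the knife lies on the board, and the brush and cup look where they were. I did not measure any of these again, and the spatula was outside the last close-up pictures.
- **Arm:** the robot was touching nothing when I handed in.

**What disagreed:**
- **Fingertip height:** the fingertips were about 33 mm higher than the text implies, at roughly TCP height + 8 mm instead of TCP height − 25 mm. I found this from the pictures, a trial closing above the plate, and one touch on the board of about 30–33 N. I corrected all heights for it; the side picture alone had suggested about 45 mm.
- **Grip opening:** it read about 60–61 mm on the 62 mm plates.
- **Tool tilt:** the tool drifted to about 1.2° of tilt during the moves, with no visible effect.

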